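# Pack the sample case flush and slide its lid home

### The job

Finish packing the wooden sample case for dispatch: stand the brass bushing and the steel knob in its two empty bays, one in each, and lay the gauge block, which was left standing on end and sticks up, flat in its own bay. Then, with everything below the rim, draw the lid gently across as the check and slide it fully home without forcing it onto any part; leave the other things on the desk and in the tray where they are.

Things in the scene. Friction and masses are not known exactly. Their poses are not given: they have to be found in the camera images.
- case: Wooden sample case, fixed, 118 (x) x 210 (y) mm outside. Origin: centre of underside; z up; y along the lid's travel, +y the closed end (robot's left). Inside x -50..50 mm, floor 5 mm up. Side walls 44 mm high, grooved for the lid; end walls (8 mm thick) only 34 mm. Four bays parted by strips 3 mm thick, 14 mm above the floor: gauge y 37..97, middle -12..34, third -61..-15, collars -97..-64.
- gauge_bay (a point): Centre of the floor of the gauge bay, 60 mm (y) x 100 mm (x); axes as the case. The gauge block stands in it on end, close to the +y end wall.
- middle_bay (a point): Centre of the floor of the empty middle bay, 46 mm (y) x 100 mm (x); axes as the case.
- third_bay (a point): Centre of the floor of the empty third bay, 46 mm (y) x 100 mm (x); axes as the case.
- lid (a joint): Sliding wooden lid, 206 mm long, 5 mm thick: 0 = fully home (shut), 0.172 m = drawn out to the case's -y. It starts nearly fully out, clear of the two empty bays. Its underside runs 29 mm above the case's inner floor (34 mm above the desk). It slides with 1 to 2 N, stays where left, is held in its grooves. Three steel set collars, already packed, lie half under it in the collar bay.
- lid_grip (a point): Centre of the lid's raised grip bar, 72 mm long across the case, 14 mm wide along y, standing 15 mm above the lid's top face (39 to 54 mm above the desk); axes as the case. It lies 89 mm to -y of the case's centre when the lid is shut, and moves with the lid.
- bushing_center (a point): Centre of the brass bushing, 34 mm diameter, 26 mm high, loose, standing in the grey steel parts tray (tray floor 2 mm above the desk, rim 22 mm); z is its axis. 100 g.
- knob_center (a point): Centre of the steel knob, 36 mm diameter, 22 mm high, loose, standing on its foot in the parts tray; z is its axis. 90 g.
- block_center (a point): Centre of the steel gauge block, 9 (own x) x 30 (own y) x 35 mm (own z), 70 g, loose. It starts standing on end, own z up, in the gauge bay, broad faces towards the case's ends, 1 to 5 mm from the +y end wall, so it sticks up 6 mm over that wall. Pushed at its top towards the case's -y it tips over and lies flat (9 mm high).
- flange_center (a point): Centre of a grey turned flange, 58 mm diameter, 30 mm high, at the far left of the parts tray; not to be moved.
- loupe: Black inspection loupe, 35 mm diameter, 40 mm high, standing on the desk; origin at its underside. Not to be moved.
- mug: White spotted mug, 78 x 114 x 93 mm, behind the work; origin at its underside. Not to be moved.
- binder_clip: Black binder clip, 32 x 27 x 32 mm, on the desk in front of the work; origin at its underside. Not to be moved.
Mind the look-alikes: they are no part of the job. What is shaped like the part that bears bushing_center but blue or red is not meant.

How it is judged:
By the outcome, as a careful person would: the job done as asked, in the order asked, and still so for the second after the job is handed in, with the robot touching nothing.
It also fails if it takes over 70 s, if anything falls off the work surface, if the arm or the gripper's body presses on something with over 40 N, if the wrist force passes 120 N, or if a joint passes its speed limit or range.

### The arm

A 6-joint arm with a two-finger parallel gripper is mounted at the origin on a cart in front of the work surface, level with it; the furniture and walls round the work are solid. World frame = base frame: x ahead of the robot, y to its left, z up, the work surface at z = 0. Lengths are in m, angles in rad, forces in N, time in s.
With the tool pointing down it reaches from about 0.3 to 0.75 m from the base axis. Payload 8.5 kg.
Tool frame: the origin (TCP) lies on the front face of the gripper's body, between the roots of the fingers; the fingertips stand 73 mm ahead of it and the grasp point (between the pads) lies 54 mm ahead of it; z points along the fingers, y is the direction in which the jaws open and shut (so a half turn about z gives the same grasp; the last joint's range is limited). The gripper opens to 85 mm and grips with 20 to 120 N. Pads are 22 mm wide; open, the fingers measure 114 mm over their backs; the gripper's body (76 mm by 85 mm) begins 54 mm behind the grasp point. The pads swing forward as they close: fully open they stand 13 mm farther back than shut.
Start: joints at [-1.479, 0.381, 1.297, -0, 1.464, -0.215], TCP at [0.166, -0.524, 0.304] pointing down, gripper open.
Joint ranges: [-3.11, 3.11], [-0.89, 2.33], [0.22, 2.48], [-1.42, 4.56], [0.17, 2.85], [-2.88, 2.88]. Speed limits (rad/s): [2.39, 2.39, 3.14, 3.14, 3.14, 3.14].

### API

Orientations are given as a unit quaternion [x, y, z, w].
In Python, from workcell import get_state, snapshot, get_calibration, close_job gives the robot as it stands.
- The arm moves only by the tool arm_command, never from a script. Its argument "series" is a list of rows, each an object of numbers: "ax", "ay", "az": the turn, a rotation vector about the tool's x, y, z in rad; "dx", "dy", "dz": the shift along the tool's x, y, z in m; "gripper": the finger opening in m, from 0 to 0.0854. A call has 1 to 20 rows; each row is the pose to reach, as a shift and turn from the pose commanded when the call began, along the tool's axes at that moment; what a row does not reach only later rows make up. A row lasts 1/12 s, in which the tool goes at most 41.7 mm and 7.16 degrees, less where a joint would pass 70% of its speed; a pose out of reach is approached as far as the arm can. A call with a gripper value outside its range is refused whole. The fingers move at their own pace and stop on an object; "squeeze" is the grip in N (left out, the last holds). Time passes only in rows, so rows that repeat a pose let the fingers close. It gives the time, the measured TCP pose, the force and the opening at its end, in the units of the state.
- get_state(): the state, without advancing time (a new reading comes with each control period).
- snapshot(name): name is "scene" or "top" or "wrist"; returns the picture (420x560x3 uint8, red, green, blue); there is no depth.
- get_calibration(name): a dict with "vfov" (degrees; the focal length in pixels is half the picture's height over the tangent of half this angle, whatever the lens; pixels are square), "cx", "cy" (the principal point, pixels), "dist_coeffs" ([k1, k2, p1, p2, k3] as OpenCV has them; the pictures are not rectified), "pose" (4x4, takes a point from camera to world coordinates). Camera axes: x right, y down, z forward; pixel columns grow to the right and rows downward; lengths in m; the calibration is good to about 2 mm. A picture is of the moment at which its call begins: read the wrist's pose just before it. get_calibration takes no time and is no camera call; for the wrist camera it gives the pose at the moment of the call.
- close_job(): hands the job in, once; it reports no verdict.
The state is a dict: "time": time; "qpos": joint angles; "qd": joint speeds; "joint_torque": joint torques, N m; "tcp_pos": TCP position; "tool_rot": TCP orientation; "ft_force": force on the tool from outside, world axes, zero at the start; "moment": the same for the moment, N m; "gripper_width": opening from 0.0 (shut) to 1.0 (fully open).
Only numpy, scipy, OpenCV 4.12 (cv2) and the standard library are available. Lean on these libraries where they do the work, as an engineer would, in place of code of your own. Each camera call takes 0.05 s, during which the arm holds its last target.

## Working session

There is one attempt and no reset: what is moved stays moved. The work goes in short steps, Python scripts to look and compute and a tool call to move; the robot and the scene stay as the last step left them, time stands still between calls to the robot, and variables do not carry over. Pictures are saved under pics/ and viewed, and the job is handed in when it is done.

Besides the shell and the picture viewer there is one more tool, called as name([rows], argument=value, ...), one row to a line, values as JSON. arm_command: Moves the arm, as the interface text tells. Its arguments: {"type":"object","properties":{"series":{"type":"array"},"squeeze":{"type":"number"}},"required":["series"]}

```bash
mkdir -p pics; ls
cat > h.py <<'E'
import numpy as np, cv2, sys
from workcell import get_state, snapshot, get_calibration, close_job
def cam(n):
    c=get_calibration(n); f=210/np.tan(np.radians(c['vfov'])/2)
    K=np.array([[f,0,c['cx']],[0,f,c['cy']],[0,0,1.]]); return K,np.array(c['dist_coeffs'],float),np.array(c['pose'])
def ray(C,uv,z):
    K,d,T=C
    p=cv2.undistortPoints(np.array([[uv]],float),K,d)[0,0]
    v=T[:3,:3]@np.array([p[0],p[1],1]); o=T[:3,3]
    return o+v*(z-o[2])/v[2]
def proj(C,P):
    K,d,T=C
    Ti=np.linalg.inv(T); r,_=cv2.Rodrigues(Ti[:3,:3])
    return cv2.projectPoints(np.array(P,float).reshape(-1,3),r,Ti[:3,3],K,d)[0][:,0]
def save(im,name,crop=None,s=1):
    if crop: a,b,c,e=crop; im=im[b:e,a:c]
    im=cv2.resize(im,None,fx=s,fy=s,interpolation=cv2.INTER_CUBIC)
    cv2.imwrite('pics/'+name+'.png',im[:,:,::-1])
E
python3 - <<'E'
from h import *
for n in ['scene','top','wrist']:
    im=snapshot(n); np.save('pics/%s0.npy'%n,im); save(im,n+'0',s=1.4)
    C=cam(n); print(n,C[0][0,0],C[1],C[2].round(3).tolist())
print(get_state())
E
```

```text
pics
scene 453.10164767349505 [-0.1002277  0.         0.         0.         0.       ] [[-0.464, -0.473, 0.749, -0.073], [-0.885, 0.224, -0.407, 0.531], [0.025, -0.852, -0.523, 0.51], [0.0, 0.0, 0.0, 1.0]]
top 407.3512711431687 [-0.05723153  0.          0.          0.          0.        ] [[0.006, -0.994, 0.113, 0.476], [-1.0, -0.004, 0.018, 0.151], [-0.017, -0.113, -0.993, 0.923], [0.0, 0.0, 0.0, 1.0]]
wrist 341.95780959496636 [-0.08317938  0.          0.          0.          0.        ] [[0.301, -0.91, -0.284, 0.237], [-0.954, -0.288, -0.088, -0.503], [-0.001, 0.297, -0.955, 0.374], [0.0, 0.0, 0.0, 1.0]]
{'time': 0.15, 'qpos': array([-1.47931428e+00,  3.80997830e-01,  1.29804417e+00, -3.87720542e-05,
        1.46359388e+00, -2.15265300e-01]), 'qd': array([-0.00176229, -0.00217381, -0.00301701,  0.00017679, -0.00021478,
       -0.00043591]), 'joint_torque': array([ 2.46386589e-03, -4.48625708e+01, -2.31344944e+01, -9.82866959e-05,
        3.78635450e-03, -2.01572519e-06]), 'tcp_pos': array([ 0.16607222, -0.52416576,  0.30349121]), 'tool_rot': array([ 9.88260843e-01,  1.52775107e-01,  1.30261295e-05, -5.21806572e-04]), 'ft_force': array([ 0.0687777 , -0.10867123, -0.11472583]), 'moment': array([ 0.03892953,  0.0179355 , -0.04084772]), 'gripper_width': 1.0010812593754252}
```

View pics/scene0.png

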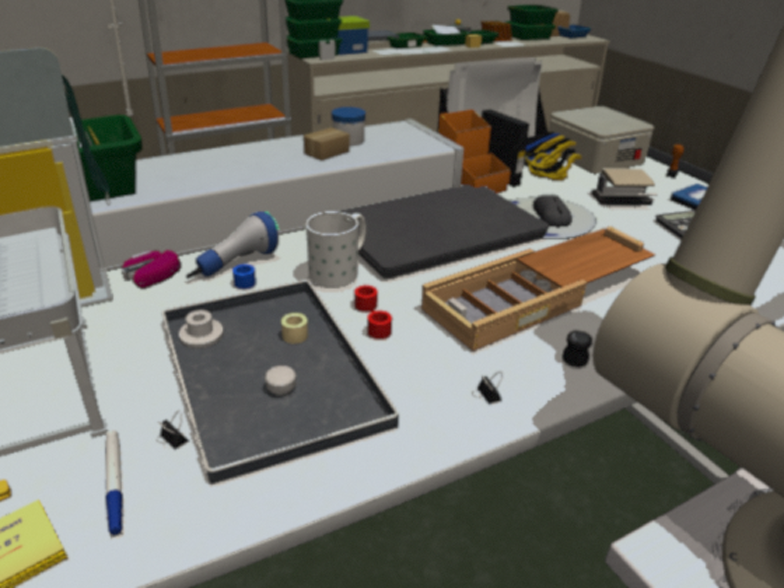

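View pics/top0.png

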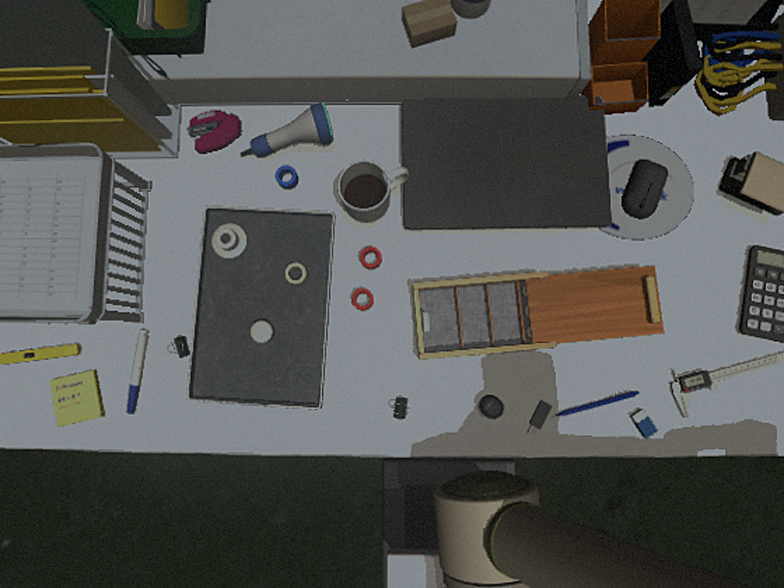

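The top view shows the tray with the bushing near (295,272)/1.4 and the knob near (261,331)/1.4. The case spans x 412–555 (also scaled), with the lid drawn to the right and the grip bar near (652,299). I'll enlarge these areas.

Run:
```python
from h import *
im=np.load('pics/top0.npy')
save(im,'c1',(285,180,485,265),4)
save(im,'c2',(130,140,290,300),4)
```

```text
(no output)
```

View pics/c1.png

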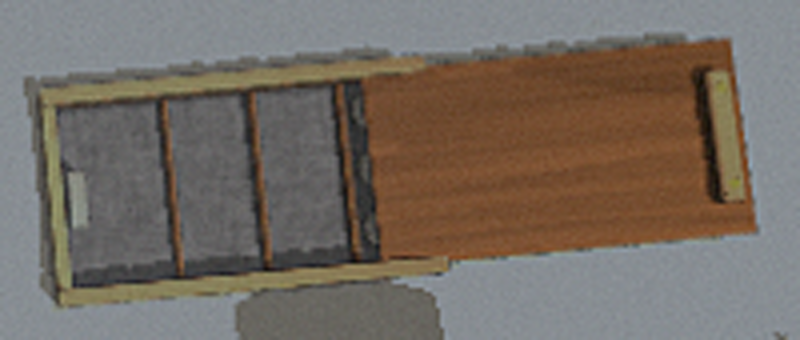

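View pics/c2.png

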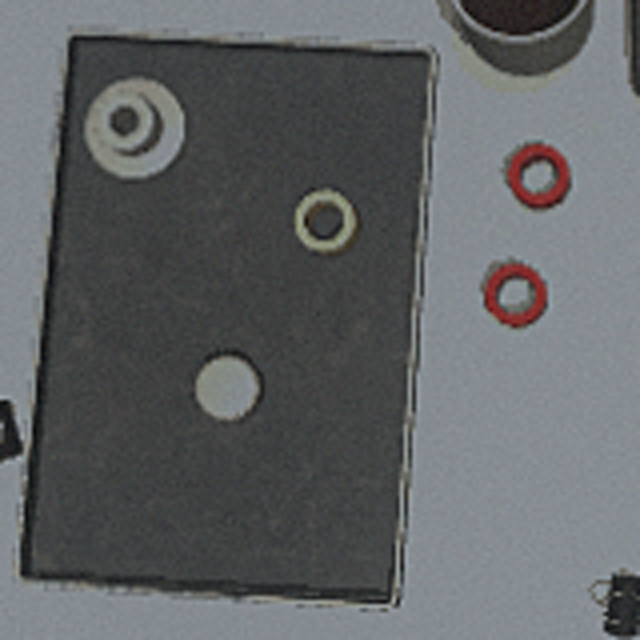

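```bash
cat > fit.py <<'E'
from h import *
from scipy.optimize import least_squares
C=cam('top')
def px(u,v,o,s=4): return (o[0]+(u+.5)/s-.5,o[1]+(v+.5)/s-.5)
o=(285,180)
obs=[((.059,.105,.044),(40,90)),((-.059,.105,.044),(60,305)),((.059,-.105,.044),(425,58)),((-.059,-.105,.044),(448,260))]
f=lambda q:(proj(C,[[q[0]+np.cos(q[2])*p[0]-np.sin(q[2])*p[1],q[1]+np.sin(q[2])*p[0]+np.cos(q[2])*p[1],p[2]] for p,_ in obs])-np.array([px(*u,o) for _,u in obs])).ravel()
r=least_squares(f,[.45,0,0]); q=r.x; print('case',q,np.degrees(q[2]),r.fun.round(2)); np.save('case.npy',q)
R=np.array([[np.cos(q[2]),-np.sin(q[2])],[np.sin(q[2]),np.cos(q[2])]])
def w2c(P): return R.T@(np.array(P)[:2]-q[:2])
for n,uv,z in [('lidR1',(728,40),.039),('lidR2',(757,232),.039),('g1',(708,70),.054),('g2',(728,68),.054),('g3',(720,202),.054),('g4',(744,200),.054),('lidL1',(363,82),.039),('lidL2',(382,258),.039),
 ('b1',(68,172),.04),('b2',(83,170),.04),('b3',(73,226),.04),('b4',(88,225),.04),('s1',(172,190),.019),('s2',(259,185),.019),('s3',(349,180),.019)]:
    P=ray(C,px(*uv,o),z); print(n,P.round(4),w2c(P).round(4))
o2=(130,140)
for n,uv,z in [('bush',(327,221),.028),('knob',(228,387),.024),('flange',(130,128),.015),('red',(539,176),.026),('red2',(516,294),.026),('TL',(72,38),.022),('TR',(434,50),.022),('BL',(24,577),.022),('BR',(398,604),.022)]:
    print(n,ray(C,px(*uv,o2),z).round(4))
E
python3 fit.py
```

```text
case [0.52413143 0.01062307 0.10006618] 5.733369553221262 [-0.28 -0.59  0.2   0.28 -0.5  -1.78  0.57  2.02]
lidR1 [ 0.6008 -0.2587  0.039 ] [ 0.0494 -0.2756]
lidR2 [ 0.4956 -0.2699  0.039 ] [-0.0565 -0.2763]
g1 [ 0.5823 -0.2399  0.054 ] [ 0.0329 -0.2551]
g2 [ 0.5834 -0.251   0.054 ] [ 0.0329 -0.2662]
g3 [ 0.5112 -0.2433  0.054 ] [-0.0382 -0.2514]
g4 [ 0.5123 -0.2564  0.054 ] [-0.0385 -0.2645]
lidL1 [ 0.5767 -0.056   0.039 ] [ 0.0457 -0.0715]
lidL2 [ 0.4812 -0.0643  0.039 ] [-0.0502 -0.0703]
b1 [0.5269 0.1051 0.04  ] [0.0122 0.0937]
b2 [0.528 0.097 0.04 ] [0.0125 0.0855]
b3 [0.4978 0.1024 0.04  ] [-0.0171  0.094 ]
b4 [0.4984 0.0943 0.04  ] [-0.0173  0.0859]
s1 [0.5184 0.0465 0.019 ] [-0.0021  0.0362]
s2 [ 0.5214 -0.0017  0.019 ] [-0.004 -0.012]
s3 [ 0.5243 -0.0517  0.019 ] [-0.006  -0.0621]
bush [0.5882 0.3047 0.028 ]
knob [0.496  0.3584 0.024 ]
flange [0.6429 0.4213 0.015 ]
red [0.6142 0.1871 0.026 ]
red2 [0.5482 0.1992 0.026 ]
TL [0.6938 0.4549 0.022 ]
TR [0.6867 0.2473 0.022 ]
BL [0.3905 0.4698 0.022 ]
BR [0.3786 0.2622 0.022 ]
```

View pics/wrist0.png

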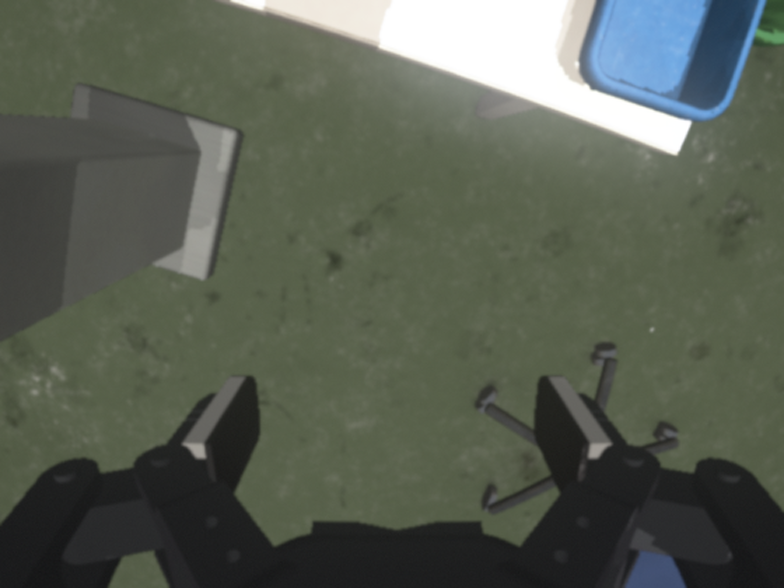

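```bash
cat >> h.py <<'E'
from scipy.spatial.transform import Rotation as Rr
def goto(p,yaw,s=None,tilt=None):
    s=s or get_state(); R=Rr.from_quat(s['tool_rot'])
    T=Rr.from_matrix(np.array([[np.cos(yaw),np.sin(yaw),0],[np.sin(yaw),-np.cos(yaw),0],[0,0,-1]]))
    d=R.inv().apply(np.array(p)-s['tcp_pos']); a=(R.inv()*T).as_rotvec()
    print('t',round(s['time'],2),'d',d.round(4),'a',a.round(4),'rows',max(np.linalg.norm(d)/.0417,np.degrees(np.linalg.norm(a))/7.16).round(1))
def c2w(x,y):
    q=np.load('case.npy'); c,s=np.cos(q[2]),np.sin(q[2]); return np.array([q[0]+c*x-s*y,q[1]+s*x+c*y])
E
python3 -c "
from h import *
goto([.47,.13,.32],np.load('case.npy')[2]+np.pi/2)"
```

```text
t 0.15 d [ 0.4873 -0.5319 -0.0159] a [-7.0000e-04 -9.0000e-04 -1.3641e+00] rows 17.3
```

arm_command([
  {"dx":0.487,"dy":-0.532,"dz":-0.016,"az":-1.364,"ay":-0.001},
  {"dx":0.487,"dy":-0.532,"dz":-0.016,"az":-1.364,"ay":-0.001},
  {"dx":0.487,"dy":-0.532,"dz":-0.016,"az":-1.364,"ay":-0.001},
  {"dx":0.487,"dy":-0.532,"dz":-0.016,"az":-1.364,"ay":-0.001},
  {"dx":0.487,"dy":-0.532,"dz":-0.016,"az":-1.364,"ay":-0.001},
  {"dx":0.487,"dy":-0.532,"dz":-0.016,"az":-1.364,"ay":-0.001},
  {"dx":0.487,"dy":-0.532,"dz":-0.016,"az":-1.364,"ay":-0.001},
  {"dx":0.487,"dy":-0.532,"dz":-0.016,"az":-1.364,"ay":-0.001},
  {"dx":0.487,"dy":-0.532,"dz":-0.016,"az":-1.364,"ay":-0.001},
  {"dx":0.487,"dy":-0.532,"dz":-0.016,"az":-1.364,"ay":-0.001},
  {"dx":0.487,"dy":-0.532,"dz":-0.016,"az":-1.364,"ay":-0.001},
  {"dx":0.487,"dy":-0.532,"dz":-0.016,"az":-1.364,"ay":-0.001},
  {"dx":0.487,"dy":-0.532,"dz":-0.016,"az":-1.364,"ay":-0.001},
  {"dx":0.487,"dy":-0.532,"dz":-0.016,"az":-1.364,"ay":-0.001},
  {"dx":0.487,"dy":-0.532,"dz":-0.016,"az":-1.364,"ay":-0.001},
  {"dx":0.487,"dy":-0.532,"dz":-0.016,"az":-1.364,"ay":-0.001},
  {"dx":0.487,"dy":-0.532,"dz":-0.016,"az":-1.364,"ay":-0.001},
  {"dx":0.487,"dy":-0.532,"dz":-0.016,"az":-1.364,"ay":-0.001},
  {"dx":0.487,"dy":-0.532,"dz":-0.016,"az":-1.364,"ay":-0.001},
  {"dx":0.487,"dy":-0.532,"dz":-0.016,"az":-1.364,"ay":-0.001},
])

```text
schema error: expected keys ax, ay, az, dx, dy, dz, gripper
```

Run:
```python
from h import *
C=cam('wrist'); im=snapshot('wrist'); np.save('pics/w1.npy',im); np.save('w1K.npy',np.array(C,dtype=object),allow_pickle=True); save(im,'w1',s=1.4)
q=np.load('case.npy'); print(get_state()['tcp_pos'],get_state()['tool_rot'],C[2].round(3).tolist())
P=[];
for x,y,z in [(.059,.105,.044),(-.059,.105,.044),(.059,-.105,.044),(-.059,-.105,.044),(0,.0355,.019),(0,-.0135,.019)]:
    P.append([*c2w(x,y),z])
P+=[[.588,.305,.028],[.496,.358,.024]]
print(proj(C,P).round(1)*1.4)
```

```text
[ 0.166087   -0.52421757  0.30354923] [ 9.88255776e-01  1.52808204e-01  2.08649177e-05 -4.17038136e-04] [[0.301, -0.91, -0.284, 0.237], [-0.954, -0.288, -0.088, -0.503], [-0.001, 0.297, -0.955, 0.374], [0.0, 0.0, 0.0, 1.0]]
[[1527.54 1628.76]
 [ 435.82  327.74]
 [ 394.38  287.84]
 [  62.72 -170.1 ]
 [ 271.88  143.22]
 [ 186.48   15.54]
 [4094.02 3939.6 ]
 [2689.54 2107.7 ]]
```

View pics/w1.png

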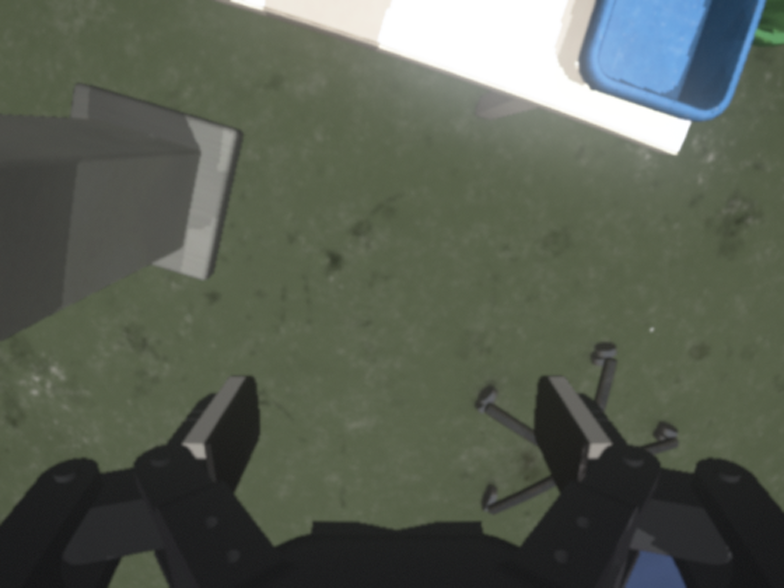

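The call was refused because every key is required, so the arm hasn't moved. I'll resend with full rows.

arm_command([
  {"ax":0,"ay":0,"az":-1.364,"dx":0.487,"dy":-0.532,"dz":-0.016,"gripper":0.06},
  {"ax":0,"ay":0,"az":-1.364,"dx":0.487,"dy":-0.532,"dz":-0.016,"gripper":0.06},
  {"ax":0,"ay":0,"az":-1.364,"dx":0.487,"dy":-0.532,"dz":-0.016,"gripper":0.06},
  {"ax":0,"ay":0,"az":-1.364,"dx":0.487,"dy":-0.532,"dz":-0.016,"gripper":0.06},
  {"ax":0,"ay":0,"az":-1.364,"dx":0.487,"dy":-0.532,"dz":-0.016,"gripper":0.06},
  {"ax":0,"ay":0,"az":-1.364,"dx":0.487,"dy":-0.532,"dz":-0.016,"gripper":0.06},
  {"ax":0,"ay":0,"az":-1.364,"dx":0.487,"dy":-0.532,"dz":-0.016,"gripper":0.06},
  {"ax":0,"ay":0,"az":-1.364,"dx":0.487,"dy":-0.532,"dz":-0.016,"gripper":0.06},
  {"ax":0,"ay":0,"az":-1.364,"dx":0.487,"dy":-0.532,"dz":-0.016,"gripper":0.06},
  {"ax":0,"ay":0,"az":-1.364,"dx":0.487,"dy":-0.532,"dz":-0.016,"gripper":0.06},
  {"ax":0,"ay":0,"az":-1.364,"dx":0.487,"dy":-0.532,"dz":-0.016,"gripper":0.06},
  {"ax":0,"ay":0,"az":-1.364,"dx":0.487,"dy":-0.532,"dz":-0.016,"gripper":0.06},
  {"ax":0,"ay":0,"az":-1.364,"dx":0.487,"dy":-0.532,"dz":-0.016,"gripper":0.06},
  {"ax":0,"ay":0,"az":-1.364,"dx":0.487,"dy":-0.532,"dz":-0.016,"gripper":0.06},
  {"ax":0,"ay":0,"az":-1.364,"dx":0.487,"dy":-0.532,"dz":-0.016,"gripper":0.06},
  {"ax":0,"ay":0,"az":-1.364,"dx":0.487,"dy":-0.532,"dz":-0.016,"gripper":0.06},
  {"ax":0,"ay":0,"az":-1.364,"dx":0.487,"dy":-0.532,"dz":-0.016,"gripper":0.06},
  {"ax":0,"ay":0,"az":-1.364,"dx":0.487,"dy":-0.532,"dz":-0.016,"gripper":0.06},
  {"ax":0,"ay":0,"az":-1.364,"dx":0.487,"dy":-0.532,"dz":-0.016,"gripper":0.06},
  {"ax":0,"ay":0,"az":-1.364,"dx":0.487,"dy":-0.532,"dz":-0.016,"gripper":0.06},
])

```text
time: 1.87
tcp_pos: [0.4695, 0.1302, 0.3195]
tool_rot: [0.67, 0.742, -0.0, -0.0]
ft_force: [-0.7, -0.3, -0.6]
gripper_width: 0.701
```

Run:
```python
from h import *
C=cam('wrist'); im=snapshot('wrist'); np.save('pics/w1.npy',im); np.savez('w1K.npz',K=C[0],d=C[1],T=C[2]); save(im,'w1b',s=1.4)
P=[]
for x,y,z in [(.059,.105,.044),(-.059,.105,.044),(.059,-.105,.044),(-.059,-.105,.044),(0,.0355,.019),(0,-.0135,.019)]:
    P.append([*c2w(x,y),z])
P+=[[.588,.305,.028],[.496,.358,.024]]
print(proj(C,P).round(1)*1.4)
```

```text
[[533.68 274.68]
 [376.88 274.4 ]
 [511.42 500.78]
 [379.82 501.62]
 [449.12 346.36]
 [447.02 397.74]
 [593.32  18.48]
 [472.36 -79.66]]
```

View pics/w1b.png

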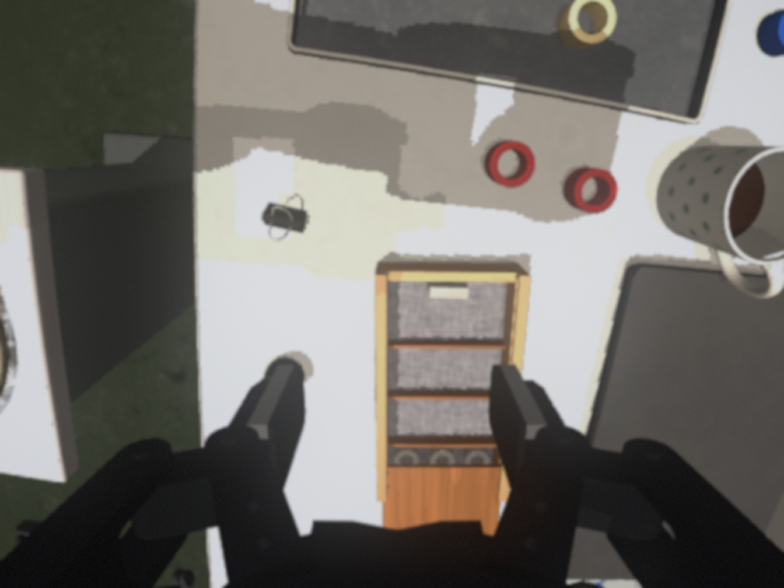

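```bash
python3 - <<'E'
from h import *
im=np.load('pics/w1.npy'); save(im,'w1c',(260,180,385,380),4); save(im,'w1d',(380,0,460,60),8)
E
cd pics; python3 -c "
import cv2;a=cv2.imread('w1c.png');cv2.imwrite('w1c_.png',a[:600])"
```

```text
(no output)
```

View pics/w1c_.png

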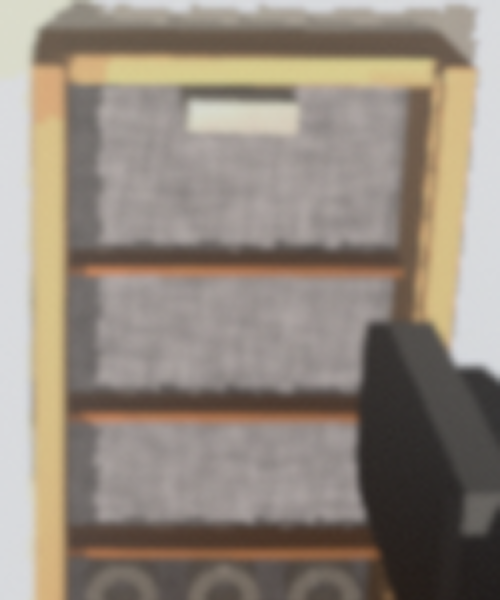

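View pics/w1d.png

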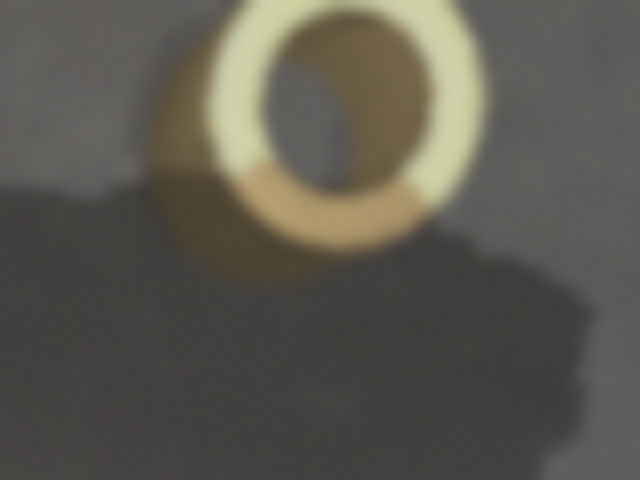

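Run:
```python
from h import *
k=np.load('w1K.npz'); C=(k['K'],k['d'],k['T'])
q=np.load('case.npy'); R=np.array([[np.cos(q[2]),-np.sin(q[2])],[np.sin(q[2]),np.cos(q[2])]])
def px(u,v,o,s): return (o[0]+(u+.5)/s-.5,o[1]+(v+.5)/s-.5)
o=(260,180)
for n,uv,z in [('TL -59,105',(34,66),.044),('TR 59,105',(474,66),.044),('Ledge',(34,350),.044),('Ledge2',(36,590),.044),('Redge',(452,330),.044),('inL',(67,350),.044),('s1',(235,271),.019),('s2',(235,416),.019),('s3',(235,553),.019),('s1r',(400,269),.019),('s1l',(80,273),.019),('endwall in',(250,86),.034),('b',(188,98),.04),('b',(298,98),.04),('b',(188,132),.04),('b',(298,134),.04)]:
    P=ray(C,px(*uv,o,4),z); print(n,P.round(4),(R.T@(P[:2]-q[:2])).round(4))
print(ray(C,px(348,110,(380,0),8),.028))
```

```text
TL -59,105 [0.4538 0.1089 0.044 ] [-0.0602  0.1048]
TR 59,105 [0.569  0.1207 0.044 ] [0.0557 0.1051]
Ledge [0.461  0.0267 0.044 ] [-0.0612  0.0223]
Ledge2 [ 0.4685 -0.0533  0.044 ] [-0.0617 -0.058 ]
Redge [0.5771 0.0444 0.044 ] [0.0561 0.0283]
inL [0.4702 0.0277 0.044 ] [-0.0519  0.0224]
s1 [0.5178 0.0457 0.019 ] [-0.0028  0.0355]
s2 [ 0.5242 -0.0023  0.019 ] [-0.0012 -0.0129]
s3 [ 0.531  -0.0515  0.019 ] [ 0.0006 -0.0625]
s1r [0.5664 0.0511 0.019 ] [0.0461 0.036 ]
s1l [0.4723 0.0404 0.019 ] [-0.0485  0.0348]
endwall in [0.5123 0.1065 0.034 ] [-0.0022  0.0966]
b [0.4954 0.1032 0.04  ] [-0.0194  0.0949]
b [0.5247 0.1061 0.04  ] [0.0101 0.095 ]
b [0.4965 0.0937 0.04  ] [-0.0192  0.0854]
b [0.5261 0.0961 0.04  ] [0.0105 0.0849]
[0.58729141 0.30479463 0.028     ]
```

Run:
```python
from h import *
q=np.load('case.npy'); q[:2]=c2w(-.0025,0); np.save('case.npy',q); print(q)
y=q[2]+np.pi/2
goto([.5876,.3048,.14],y); goto([.5876,.3048,.078],y)
print(c2w(0,.011),c2w(0,-.038))
```

```text
[0.52164394 0.01037332 0.10006618]
t 1.92 d [0.1626 0.1353 0.1795] a [-0.0008  0.0003  0.0001] rows 6.7
t 1.92 d [0.1626 0.1354 0.2415] a [-0.0008  0.0003  0.0001] rows 7.7
[0.52054504 0.02131829] [ 0.52544011 -0.02743659]
```

arm_command([
  {"ax":0,"ay":0,"az":0,"dx":0.163,"dy":0.135,"dz":0.179,"gripper":0.06},
  {"ax":0,"ay":0,"az":0,"dx":0.163,"dy":0.135,"dz":0.179,"gripper":0.06},
  {"ax":0,"ay":0,"az":0,"dx":0.163,"dy":0.135,"dz":0.179,"gripper":0.06},
  {"ax":0,"ay":0,"az":0,"dx":0.163,"dy":0.135,"dz":0.179,"gripper":0.06},
  {"ax":0,"ay":0,"az":0,"dx":0.163,"dy":0.135,"dz":0.179,"gripper":0.06},
  {"ax":0,"ay":0,"az":0,"dx":0.163,"dy":0.135,"dz":0.179,"gripper":0.06},
  {"ax":0,"ay":0,"az":0,"dx":0.163,"dy":0.135,"dz":0.179,"gripper":0.06},
  {"ax":0,"ay":0,"az":0,"dx":0.163,"dy":0.135,"dz":0.179,"gripper":0.06},
])

```text
time: 2.58
tcp_pos: [0.588, 0.306, 0.1362]
tool_rot: [0.671, 0.742, -0.003, -0.002]
ft_force: [-1.5, -0.3, -0.9]
gripper_width: 0.702
```

Run:
```python
from h import *
C=cam('wrist'); im=snapshot('wrist'); save(im,'w2',s=1.4)
q=np.load('case.npy');y=q[2]+np.pi/2
goto([.5876,.3048,.078],y)
print(proj(C,[[.5876,.3048,.028],[.496,.358,.024]])*1.4)
```

```text
t 2.63 d [0.0001 0.     0.0605] a [-0.004   0.001  -0.0005] rows 1.5
[[401.01309803 339.29055737]
 [176.61386317 183.44426577]]
```

View pics/w2.png

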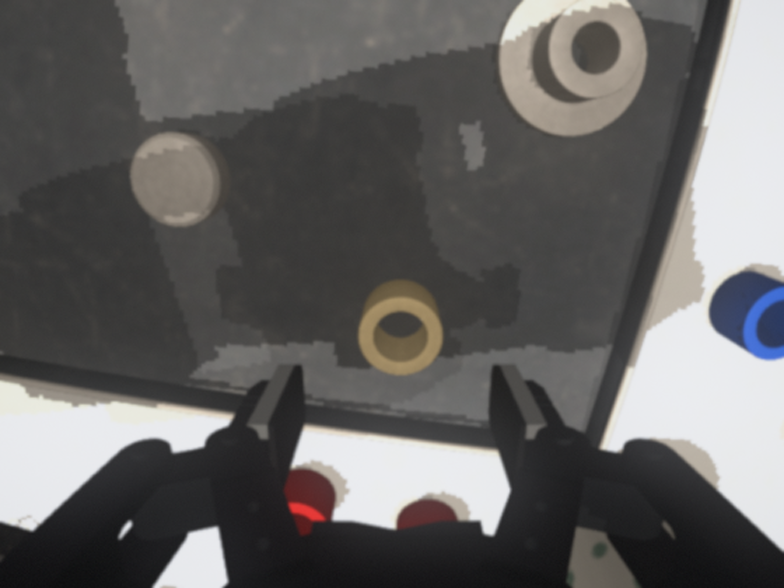

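The bushing is centred between the jaws at about (401,335), and the knob is at (175,178). Both agree with the prediction to 1–2 mm. Next I descend, grip and lift.

arm_command([
  {"ax":0,"ay":0,"az":0,"dx":0.001,"dy":0,"dz":0.03,"gripper":0.06},
  {"ax":0,"ay":0,"az":0,"dx":0.001,"dy":0,"dz":0.05,"gripper":0.06},
  {"ax":0,"ay":0,"az":0,"dx":0.001,"dy":0,"dz":0.0605,"gripper":0.06},
  {"ax":0,"ay":0,"az":0,"dx":0.001,"dy":0,"dz":0.0605,"gripper":0.06},
  {"ax":0,"ay":0,"az":0,"dx":0.001,"dy":0,"dz":0.0605,"gripper":0.02},
  {"ax":0,"ay":0,"az":0,"dx":0.001,"dy":0,"dz":0.0605,"gripper":0.02},
  {"ax":0,"ay":0,"az":0,"dx":0.001,"dy":0,"dz":0.0605,"gripper":0.02},
  {"ax":0,"ay":0,"az":0,"dx":0.001,"dy":0,"dz":0.0605,"gripper":0.02},
  {"ax":0,"ay":0,"az":0,"dx":0.001,"dy":0,"dz":0.0605,"gripper":0.02},
  {"ax":0,"ay":0,"az":0,"dx":0.001,"dy":0,"dz":0.0605,"gripper":0.02},
  {"ax":0,"ay":0,"az":0,"dx":0.001,"dy":0,"dz":0.0605,"gripper":0.02},
], squeeze=35)

```text
time: 3.55
tcp_pos: [0.5884, 0.3064, 0.0826]
tool_rot: [0.671, 0.742, 0.001, 0.001]
ft_force: [-1.9, -2.9, 7.2]
gripper_width: 0.379
```

Run:
```python
from h import *
q=np.load('case.npy');y=q[2]+np.pi/2
s=get_state(); print(s['tcp_pos'],s['gripper_width']*.0854,s['ft_force'])
goto([.5876,.3048,.15],y)
goto([*c2w(0,.011),.15],y)
```

```text
[0.58842417 0.30640898 0.08264209] 0.032359900335999114 [-1.88723427 -2.87350405  7.15282822]
t 3.55 d [-0.0015 -0.0008 -0.0674] a [ 0.0034  0.0001 -0.    ] rows 1.6
t 3.55 d [-0.2769 -0.0958 -0.0677] a [ 0.0034  0.0001 -0.    ] rows 7.2
```

arm_command([
  {"ax":0.003,"ay":0,"az":0,"dx":-0.001,"dy":0,"dz":-0.03,"gripper":0.02},
  {"ax":0.003,"ay":0,"az":0,"dx":-0.001,"dy":0,"dz":-0.065,"gripper":0.02},
  {"ax":0.003,"ay":0,"az":0,"dx":-0.277,"dy":-0.096,"dz":-0.065,"gripper":0.02},
  {"ax":0.003,"ay":0,"az":0,"dx":-0.277,"dy":-0.096,"dz":-0.065,"gripper":0.02},
  {"ax":0.003,"ay":0,"az":0,"dx":-0.277,"dy":-0.096,"dz":-0.065,"gripper":0.02},
  {"ax":0.003,"ay":0,"az":0,"dx":-0.277,"dy":-0.096,"dz":-0.065,"gripper":0.02},
  {"ax":0.003,"ay":0,"az":0,"dx":-0.277,"dy":-0.096,"dz":-0.065,"gripper":0.02},
  {"ax":0.003,"ay":0,"az":0,"dx":-0.277,"dy":-0.096,"dz":-0.065,"gripper":0.02},
  {"ax":0.003,"ay":0,"az":0,"dx":-0.277,"dy":-0.096,"dz":-0.065,"gripper":0.02},
  {"ax":0.003,"ay":0,"az":0,"dx":-0.277,"dy":-0.096,"dz":-0.065,"gripper":0.02},
  {"ax":0.003,"ay":0,"az":0,"dx":-0.277,"dy":-0.096,"dz":-0.065,"gripper":0.02},
  {"ax":0.003,"ay":0,"az":0,"dx":-0.277,"dy":-0.096,"dz":-0.065,"gripper":0.02},
  {"ax":0.003,"ay":0,"az":0,"dx":-0.277,"dy":-0.096,"dz":-0.065,"gripper":0.02},
])

```text
time: 4.63
tcp_pos: [0.52, 0.0224, 0.1458]
tool_rot: [0.67, 0.742, -0.001, -0.001]
ft_force: [0.3, 0.5, -1.5]
gripper_width: 0.374
```

Run:
```python
from h import *
C=cam('wrist'); im=snapshot('wrist'); save(im,'w3',s=1.4); save(snapshot('scene'),'s3',s=1.4)
q=np.load('case.npy');y=q[2]+np.pi/2
s=get_state(); print(s['tcp_pos'],s['gripper_width']*.0854,s['ft_force'])
goto([*c2w(0,.011),.088],y)
```

```text
[0.51992822 0.02254716 0.14551144] 0.03222743135050716 [ 0.44977325  0.12335447 -1.98717564]
t 4.73 d [-0.0013  0.0006  0.0575] a [-0.0027 -0.      0.0019] rows 1.4
```

View pics/w3.png

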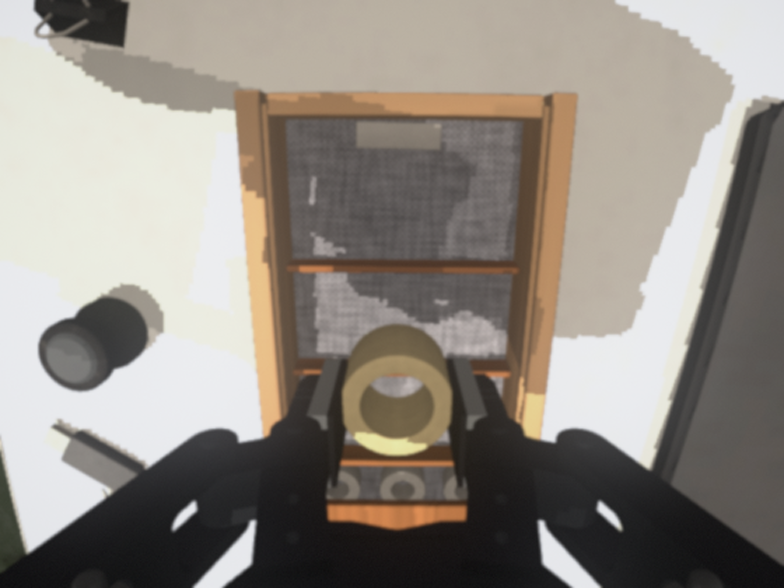

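View pics/s3.png

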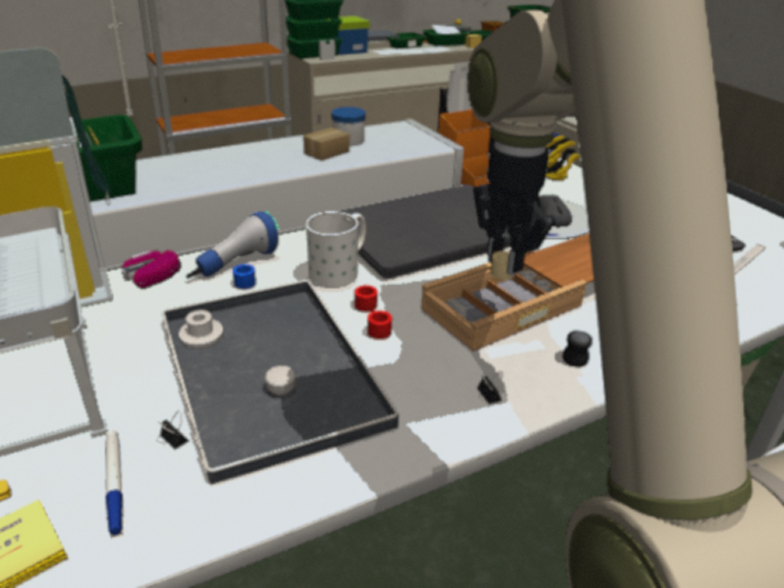

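arm_command([
  {"ax":0,"ay":0,"az":0.002,"dx":-0.001,"dy":0,"dz":0.025,"gripper":0.02},
  {"ax":0,"ay":0,"az":0.002,"dx":-0.001,"dy":0,"dz":0.042,"gripper":0.02},
  {"ax":0,"ay":0,"az":0.002,"dx":-0.001,"dy":0,"dz":0.05,"gripper":0.02},
  {"ax":0,"ay":0,"az":0.002,"dx":-0.001,"dy":0,"dz":0.055,"gripper":0.02},
  {"ax":0,"ay":0,"az":0.002,"dx":-0.001,"dy":0,"dz":0.058,"gripper":0.02},
  {"ax":0,"ay":0,"az":0.002,"dx":-0.001,"dy":0,"dz":0.058,"gripper":0.02},
  {"ax":0,"ay":0,"az":0.002,"dx":-0.001,"dy":0,"dz":0.058,"gripper":0.02},
  {"ax":0,"ay":0,"az":0.002,"dx":-0.001,"dy":0,"dz":0.058,"gripper":0.02},
])

```text
time: 5.4
tcp_pos: [0.52, 0.0204, 0.0881]
tool_rot: [0.672, 0.741, -0.001, -0.0]
ft_force: [0.3, -0.4, -2.0]
gripper_width: 0.371
```

Run:
```python
from h import *
C=cam('wrist'); im=snapshot('wrist'); save(im,'w4',s=1.4)
s=get_state(); print(s['tcp_pos'],s['gripper_width']*.0854,s['ft_force'])
```

```text
[0.51998572 0.02038173 0.08807871] 0.03207420898341431 [-0.41776498 -0.83770442 -1.13088534]
```

View pics/w4.png

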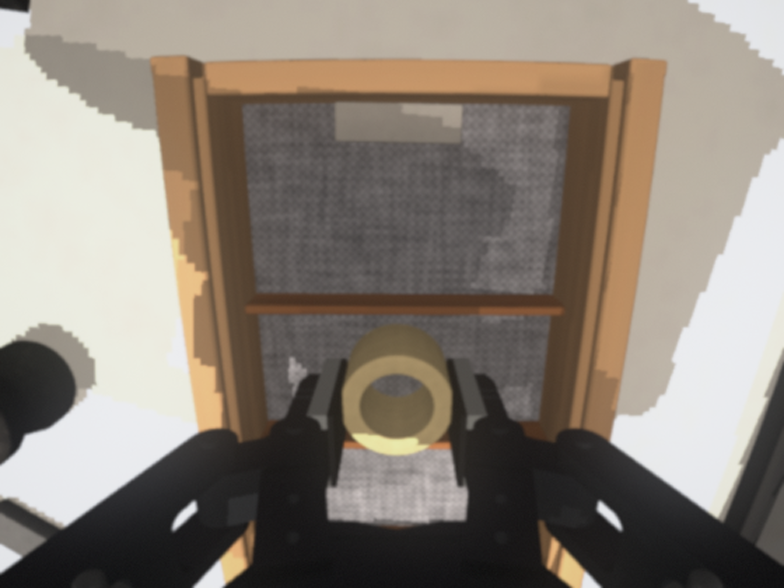

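The bushing is in the middle bay, clear of both strips, and has not touched the floor yet. I'll lower it the last few mm, open and rise.

arm_command([
  {"ax":0,"ay":0,"az":0,"dx":0,"dy":0,"dz":0.001,"gripper":0.02},
  {"ax":0,"ay":0,"az":0,"dx":0,"dy":0,"dz":0.002,"gripper":0.02},
  {"ax":0,"ay":0,"az":0,"dx":0,"dy":0,"dz":0.003,"gripper":0.02},
  {"ax":0,"ay":0,"az":0,"dx":0,"dy":0,"dz":0.003,"gripper":0.02},
])

```text
time: 5.78
tcp_pos: [0.5198, 0.0203, 0.0858]
tool_rot: [0.672, 0.741, -0.001, -0.0]
ft_force: [-4.2, -0.2, 14.2]
gripper_width: 0.375
```

Contact with the floor, 14 N. Releasing and lifting.

arm_command([
  {"ax":0,"ay":0,"az":0,"dx":0,"dy":0,"dz":0.001,"gripper":0.04},
  {"ax":0,"ay":0,"az":0,"dx":0,"dy":0,"dz":0,"gripper":0.06},
  {"ax":0,"ay":0,"az":0,"dx":0,"dy":0,"dz":0,"gripper":0.06},
  {"ax":0,"ay":0,"az":0,"dx":0,"dy":0,"dz":0,"gripper":0.06},
  {"ax":0,"ay":0,"az":0,"dx":0,"dy":0,"dz":0,"gripper":0.06},
  {"ax":0,"ay":0,"az":0,"dx":0,"dy":0,"dz":-0.03,"gripper":0.06},
  {"ax":0,"ay":0,"az":0,"dx":0,"dy":0,"dz":-0.07,"gripper":0.06},
  {"ax":0,"ay":0,"az":0,"dx":0,"dy":0,"dz":-0.07,"gripper":0.06},
  {"ax":0,"ay":0,"az":0,"dx":0,"dy":0,"dz":-0.07,"gripper":0.06},
  {"ax":0,"ay":0,"az":0,"dx":0,"dy":0,"dz":-0.07,"gripper":0.06},
])

```text
time: 6.62
tcp_pos: [0.5196, 0.0205, 0.154]
tool_rot: [0.672, 0.741, -0.001, -0.001]
ft_force: [-0.2, -0.2, -0.7]
gripper_width: 0.703
```

Run:
```python
from h import *
C=cam('wrist'); im=snapshot('wrist'); save(im,'w5',s=1.4)
q=np.load('case.npy');y=q[2]+np.pi/2
s=get_state(); print(s['tcp_pos'],s['gripper_width']*.0854,s['ft_force'])
goto([.4963,.3593,.14],y)
```

```text
[0.5194185  0.02048624 0.15348876] 0.059797332547969116 [-0.25696715 -0.90752184  0.02534403]
t 6.67 d [0.3394 0.0102 0.0136] a [-0.0048 -0.0005 -0.0021] rows 8.2
```

View pics/w5.png

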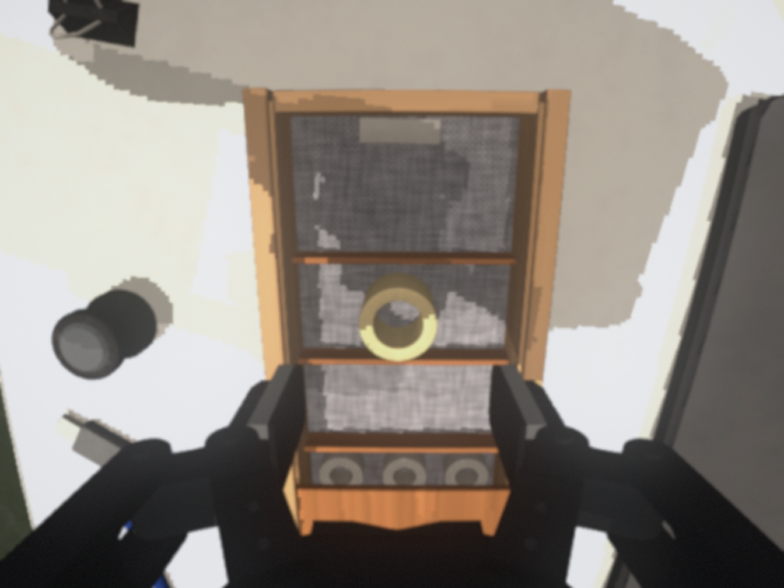

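The bushing stands at (398,322), inside the middle bay. Next, the knob.

arm_command([
  {"ax":-0.005,"ay":0,"az":-0.002,"dx":0.339,"dy":0.01,"dz":0.0135,"gripper":0.06},
  {"ax":-0.005,"ay":0,"az":-0.002,"dx":0.339,"dy":0.01,"dz":0.0135,"gripper":0.06},
  {"ax":-0.005,"ay":0,"az":-0.002,"dx":0.339,"dy":0.01,"dz":0.0135,"gripper":0.06},
  {"ax":-0.005,"ay":0,"az":-0.002,"dx":0.339,"dy":0.01,"dz":0.0135,"gripper":0.06},
  {"ax":-0.005,"ay":0,"az":-0.002,"dx":0.339,"dy":0.01,"dz":0.0135,"gripper":0.06},
  {"ax":-0.005,"ay":0,"az":-0.002,"dx":0.339,"dy":0.01,"dz":0.0135,"gripper":0.06},
  {"ax":-0.005,"ay":0,"az":-0.002,"dx":0.339,"dy":0.01,"dz":0.0135,"gripper":0.06},
  {"ax":-0.005,"ay":0,"az":-0.002,"dx":0.339,"dy":0.01,"dz":0.0135,"gripper":0.06},
  {"ax":-0.005,"ay":0,"az":-0.002,"dx":0.339,"dy":0.01,"dz":0.0135,"gripper":0.06},
  {"ax":-0.005,"ay":0,"az":-0.002,"dx":0.339,"dy":0.01,"dz":0.0135,"gripper":0.06},
  {"ax":-0.005,"ay":0,"az":-0.002,"dx":0.339,"dy":0.01,"dz":0.0135,"gripper":0.06},
])

```text
time: 7.58
tcp_pos: [0.4962, 0.3584, 0.1395]
tool_rot: [0.671, 0.742, -0.0, 0.0]
ft_force: [0.3, -0.1, -1.1]
gripper_width: 0.7
```

Run:
```python
from h import *
C=cam('wrist'); im=snapshot('wrist'); save(im,'w6',s=1.4)
q=np.load('case.npy');y=q[2]+np.pi/2
s=get_state(); print(s['tcp_pos'])
goto([.4963,.3593,.079],y)
print(proj(C,[[.4963,.3593,.024]])*1.4)
```

```text
[0.49660927 0.35766614 0.13997089]
t 7.63 d [ 0.0017 -0.0002  0.061 ] a [ 0.0002  0.001  -0.0007] rows 1.5
[[401.07122147 327.61228808]]
```

View pics/w6.png

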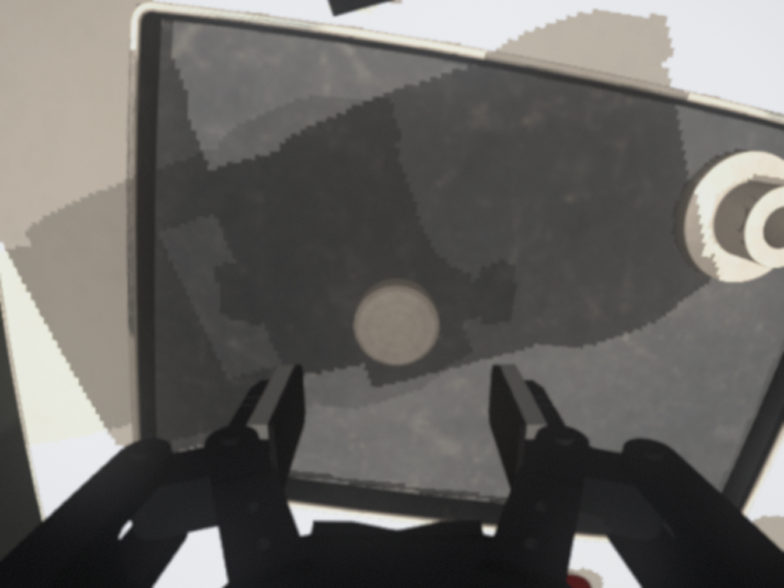

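The knob's top is at (397,322) and centred. Descend and grip.

arm_command([
  {"ax":0,"ay":0,"az":0,"dx":0.003,"dy":-0.001,"dz":0.03,"gripper":0.06},
  {"ax":0,"ay":0,"az":0,"dx":0.003,"dy":-0.001,"dz":0.05,"gripper":0.06},
  {"ax":0,"ay":0,"az":0,"dx":0.003,"dy":-0.001,"dz":0.061,"gripper":0.06},
  {"ax":0,"ay":0,"az":0,"dx":0.003,"dy":-0.001,"dz":0.061,"gripper":0.06},
  {"ax":0,"ay":0,"az":0,"dx":0.003,"dy":-0.001,"dz":0.061,"gripper":0.02},
  {"ax":0,"ay":0,"az":0,"dx":0.003,"dy":-0.001,"dz":0.061,"gripper":0.02},
  {"ax":0,"ay":0,"az":0,"dx":0.003,"dy":-0.001,"dz":0.061,"gripper":0.02},
  {"ax":0,"ay":0,"az":0,"dx":0.003,"dy":-0.001,"dz":0.061,"gripper":0.02},
  {"ax":0,"ay":0,"az":0,"dx":0.003,"dy":-0.001,"dz":0.061,"gripper":0.02},
  {"ax":0,"ay":0,"az":0,"dx":0.003,"dy":-0.001,"dz":0.061,"gripper":0.02},
  {"ax":0,"ay":0,"az":0,"dx":0.003,"dy":-0.001,"dz":0.061,"gripper":0.02},
])

```text
time: 8.55
tcp_pos: [0.4962, 0.3617, 0.0813]
tool_rot: [0.671, 0.742, 0.002, 0.001]
ft_force: [1.0, -1.9, 7.0]
gripper_width: 0.399
```

Run:
```python
from h import *
q=np.load('case.npy');y=q[2]+np.pi/2
s=get_state(); print(s['tcp_pos'],s['gripper_width']*.0854,s['ft_force'])
goto([*c2w(0,-.038),.15],y)
```

```text
[0.49618187 0.36165775 0.08134624] 0.03408427318766407 [ 1.01141783 -1.88527404  6.98500139]
t 8.55 d [-0.39   -0.0094 -0.0688] a [ 0.0048 -0.0004  0.    ] rows 9.5
```

arm_command([
  {"ax":0.004,"ay":0,"az":0,"dx":0,"dy":0,"dz":-0.03,"gripper":0.02},
  {"ax":0.004,"ay":0,"az":0,"dx":0,"dy":0,"dz":-0.065,"gripper":0.02},
  {"ax":0.004,"ay":0,"az":0,"dx":-0.39,"dy":-0.0095,"dz":-0.067,"gripper":0.02},
  {"ax":0.004,"ay":0,"az":0,"dx":-0.39,"dy":-0.0095,"dz":-0.067,"gripper":0.02},
  {"ax":0.004,"ay":0,"az":0,"dx":-0.39,"dy":-0.0095,"dz":-0.067,"gripper":0.02},
  {"ax":0.004,"ay":0,"az":0,"dx":-0.39,"dy":-0.0095,"dz":-0.067,"gripper":0.02},
  {"ax":0.004,"ay":0,"az":0,"dx":-0.39,"dy":-0.0095,"dz":-0.067,"gripper":0.02},
  {"ax":0.004,"ay":0,"az":0,"dx":-0.39,"dy":-0.0095,"dz":-0.067,"gripper":0.02},
  {"ax":0.004,"ay":0,"az":0,"dx":-0.39,"dy":-0.0095,"dz":-0.067,"gripper":0.02},
  {"ax":0.004,"ay":0,"az":0,"dx":-0.39,"dy":-0.0095,"dz":-0.067,"gripper":0.02},
  {"ax":0.004,"ay":0,"az":0,"dx":-0.39,"dy":-0.0095,"dz":-0.067,"gripper":0.02},
  {"ax":0.004,"ay":0,"az":0,"dx":-0.39,"dy":-0.0095,"dz":-0.067,"gripper":0.02},
  {"ax":0.004,"ay":0,"az":0,"dx":-0.39,"dy":-0.0095,"dz":-0.067,"gripper":0.02},
  {"ax":0.004,"ay":0,"az":0,"dx":-0.39,"dy":-0.0095,"dz":-0.067,"gripper":0.02},
  {"ax":0.004,"ay":0,"az":0,"dx":-0.39,"dy":-0.0095,"dz":-0.067,"gripper":0.02},
])

```text
time: 9.8
tcp_pos: [0.5246, -0.0264, 0.147]
tool_rot: [0.671, 0.742, -0.001, -0.001]
ft_force: [0.2, 1.2, -1.4]
gripper_width: 0.397
```

Run:
```python
from h import *
C=cam('wrist'); im=snapshot('wrist'); save(im,'w7',s=1.4)
q=np.load('case.npy');y=q[2]+np.pi/2
s=get_state(); print(s['tcp_pos'],s['gripper_width']*.0854,s['ft_force'])
goto([*c2w(0,-.038),.087],y)
```

```text
[ 0.52460101 -0.0261228   0.14695602] 0.03383155732099783 [-0.25592282 -1.22758299 -1.08256989]
t 9.85 d [-0.0014  0.0008  0.06  ] a [-0.0022 -0.0003  0.0014] rows 1.4
```

View pics/w7.png

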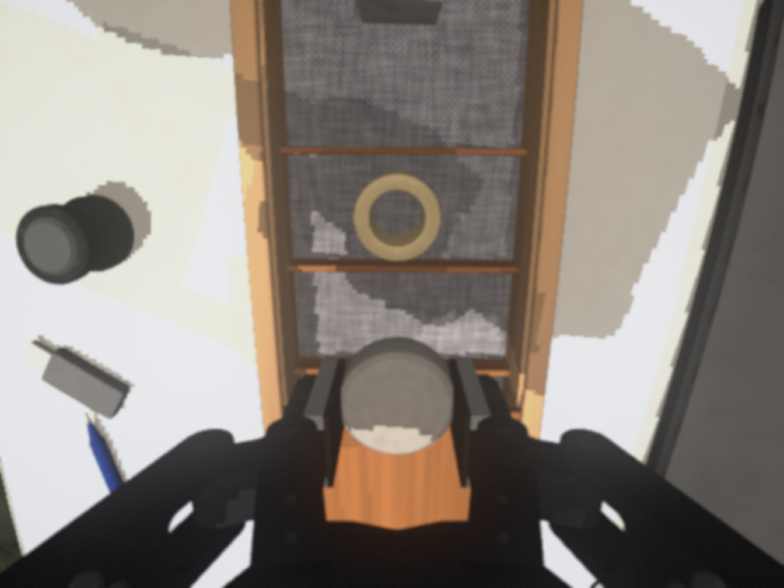

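arm_command([
  {"ax":0,"ay":0,"az":0.001,"dx":-0.001,"dy":0.001,"dz":0.025,"gripper":0.02},
  {"ax":0,"ay":0,"az":0.001,"dx":-0.001,"dy":0.001,"dz":0.043,"gripper":0.02},
  {"ax":0,"ay":0,"az":0.001,"dx":-0.001,"dy":0.001,"dz":0.052,"gripper":0.02},
  {"ax":0,"ay":0,"az":0.001,"dx":-0.001,"dy":0.001,"dz":0.057,"gripper":0.02},
  {"ax":0,"ay":0,"az":0.001,"dx":-0.001,"dy":0.001,"dz":0.06,"gripper":0.02},
  {"ax":0,"ay":0,"az":0.001,"dx":-0.001,"dy":0.001,"dz":0.06,"gripper":0.02},
  {"ax":0,"ay":0,"az":0.001,"dx":-0.001,"dy":0.001,"dz":0.061,"gripper":0.02},
  {"ax":0,"ay":0,"az":0.001,"dx":-0.001,"dy":0.001,"dz":0.061,"gripper":0.02},
])

```text
time: 10.52
tcp_pos: [0.526, -0.0282, 0.0865]
tool_rot: [0.671, 0.741, -0.0, -0.0]
ft_force: [0.4, 0.9, -0.7]
gripper_width: 0.395
```

Run:
```python
from h import *
C=cam('wrist'); im=snapshot('wrist'); save(im,'w8',s=1.4)
s=get_state(); print(s['tcp_pos'],s['gripper_width']*.0854,s['ft_force'])
```

```text
[ 0.52602401 -0.02830031  0.08645534] 0.03376143105120024 [-0.20723371  0.0175085  -0.81022815]
```

View pics/w8.png

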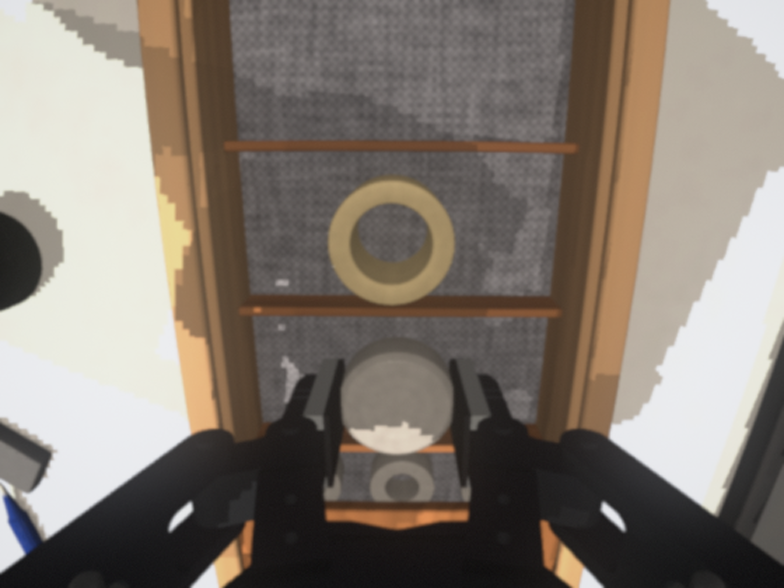

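The knob hovers just above the third bay's floor, centred between the strips. Now lower gently.

arm_command([
  {"ax":0,"ay":0,"az":0,"dx":0,"dy":0,"dz":0.001,"gripper":0.02},
  {"ax":0,"ay":0,"az":0,"dx":0,"dy":0,"dz":0.002,"gripper":0.02},
  {"ax":0,"ay":0,"az":0,"dx":0,"dy":0,"dz":0.0025,"gripper":0.02},
])

```text
time: 10.82
tcp_pos: [0.526, -0.0283, 0.0845]
tool_rot: [0.671, 0.741, -0.0, -0.0]
ft_force: [-4.3, 1.0, 16.3]
gripper_width: 0.396
```

arm_command([
  {"ax":0,"ay":0,"az":0,"dx":0,"dy":0,"dz":-0.001,"gripper":0.04},
  {"ax":0,"ay":0,"az":0,"dx":0,"dy":0,"dz":-0.001,"gripper":0.06},
  {"ax":0,"ay":0,"az":0,"dx":0,"dy":0,"dz":-0.001,"gripper":0.06},
  {"ax":0,"ay":0,"az":0,"dx":0,"dy":0,"dz":-0.001,"gripper":0.06},
  {"ax":0,"ay":0,"az":0,"dx":0,"dy":0,"dz":-0.001,"gripper":0.06},
  {"ax":0,"ay":0,"az":0,"dx":0,"dy":0,"dz":-0.03,"gripper":0.06},
  {"ax":0,"ay":0,"az":0,"dx":0,"dy":0,"dz":-0.065,"gripper":0.06},
  {"ax":0,"ay":0,"az":0,"dx":0,"dy":0,"dz":-0.065,"gripper":0.02},
  {"ax":0,"ay":0,"az":0,"dx":0,"dy":0,"dz":-0.065,"gripper":0},
  {"ax":0,"ay":0,"az":0,"dx":0,"dy":0,"dz":-0.065,"gripper":0},
])

```text
time: 11.65
tcp_pos: [0.5256, -0.0282, 0.1478]
tool_rot: [0.671, 0.741, -0.001, -0.001]
ft_force: [-0.2, 0.2, -0.9]
gripper_width: 0.281
```

Run:
```python
from h import *
C=cam('wrist'); im=snapshot('wrist'); save(im,'w9',s=1.4)
q=np.load('case.npy');y=q[2]+np.pi/2
s=get_state(); print(s['tcp_pos'],s['gripper_width']*.0854,s['ft_force'])
goto([*c2w(-.002,.125),.15],y)
```

```text
[ 0.52544042 -0.02813596  0.14737736] 0.016796971875277917 [-0.50409492 -0.13685853  0.02809943]
t 11.7 d [ 0.1637 -0.0021 -0.0025] a [-0.0038 -0.0007 -0.0011] rows 3.9
```

View pics/w9.png

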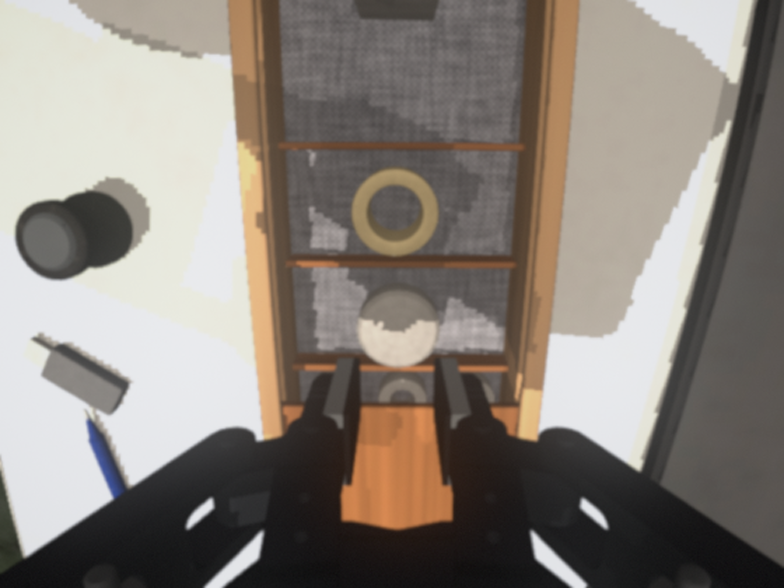

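Bushing and knob stand in their bays. Next I move beyond the end wall with the fingers shut to tip the block.

arm_command([
  {"ax":-0.004,"ay":0,"az":-0.001,"dx":0.1635,"dy":-0.002,"dz":-0.0025,"gripper":0},
  {"ax":-0.004,"ay":0,"az":-0.001,"dx":0.1635,"dy":-0.002,"dz":-0.0025,"gripper":0},
  {"ax":-0.004,"ay":0,"az":-0.001,"dx":0.1635,"dy":-0.002,"dz":-0.0025,"gripper":0},
  {"ax":-0.004,"ay":0,"az":-0.001,"dx":0.1635,"dy":-0.002,"dz":-0.0025,"gripper":0},
  {"ax":-0.004,"ay":0,"az":-0.001,"dx":0.1635,"dy":-0.002,"dz":-0.0025,"gripper":0},
  {"ax":-0.004,"ay":0,"az":-0.001,"dx":0.1635,"dy":-0.002,"dz":-0.0025,"gripper":0},
  {"ax":-0.004,"ay":0,"az":-0.001,"dx":0.1635,"dy":-0.002,"dz":-0.0025,"gripper":0},
  {"ax":-0.004,"ay":0,"az":-0.001,"dx":0.1635,"dy":-0.002,"dz":0.0365,"gripper":0},
  {"ax":-0.004,"ay":0,"az":-0.001,"dx":0.1635,"dy":-0.002,"dz":0.0365,"gripper":0},
  {"ax":-0.004,"ay":0,"az":-0.001,"dx":0.1635,"dy":-0.002,"dz":0.0365,"gripper":0},
  {"ax":-0.004,"ay":0,"az":-0.001,"dx":0.1635,"dy":-0.002,"dz":0.0365,"gripper":0},
  {"ax":-0.004,"ay":0,"az":-0.001,"dx":0.1635,"dy":-0.002,"dz":0.0365,"gripper":0},
])

```text
time: 12.7
tcp_pos: [0.5083, 0.1337, 0.1131]
tool_rot: [0.671, 0.741, 0.001, 0.001]
ft_force: [-0.7, -0.0, 0.0]
gripper_width: -0.001
```

Run:
```python
from h import *
save(snapshot('scene'),'s10',(290,170,430,260),5);save(snapshot('top'),'t10',(260,130,400,260),5)
q=np.load('case.npy');y=q[2]+np.pi/2
s=get_state(); print(s['tcp_pos'],s['gripper_width']*.0854,s['ft_force'])
goto([*c2w(-.002,.125),.1095],y)
```

```text
[0.50813803 0.13396924 0.11303284] 0.0001607360674214737 [-0.56389498 -0.06676325  0.37186814]
t 12.8 d [ 0.0007 -0.0009  0.0035] a [ 0.0039  0.0001 -0.0005] rows 0.1
```

View pics/s10.png

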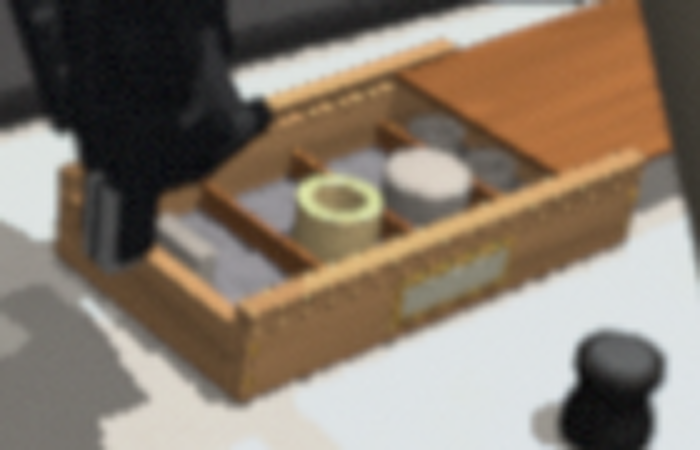

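View pics/t10.png

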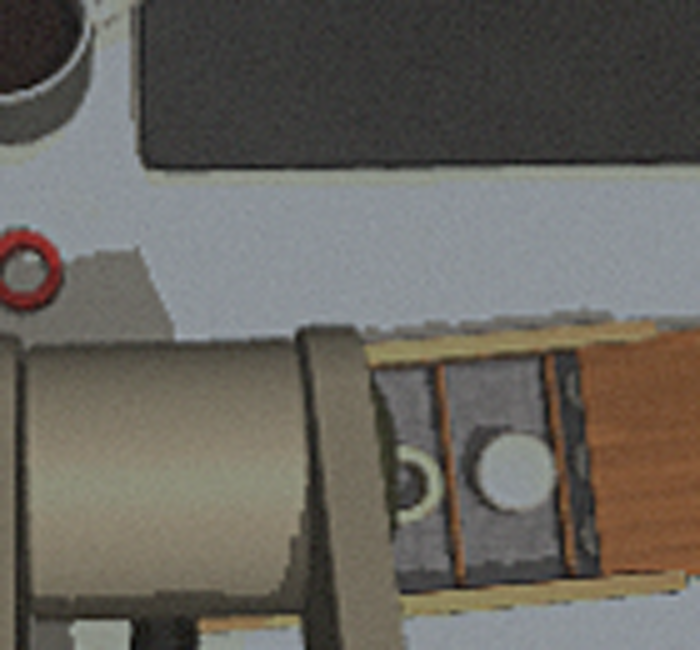

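arm_command([
  {"ax":0.003,"ay":0,"az":0,"dx":0,"dy":0,"dz":0.003,"gripper":0},
  {"ax":0.003,"ay":0,"az":0,"dx":-0.004,"dy":0,"dz":0.003,"gripper":0},
  {"ax":0.003,"ay":0,"az":0,"dx":-0.008,"dy":0,"dz":0.003,"gripper":0},
  {"ax":0.003,"ay":0,"az":0,"dx":-0.012,"dy":0,"dz":0.003,"gripper":0},
  {"ax":0.003,"ay":0,"az":0,"dx":-0.016,"dy":0,"dz":0.003,"gripper":0},
  {"ax":0.003,"ay":0,"az":0,"dx":-0.018,"dy":0,"dz":0.003,"gripper":0},
  {"ax":0.003,"ay":0,"az":0,"dx":-0.018,"dy":0,"dz":0.003,"gripper":0},
])

```text
time: 13.38
tcp_pos: [0.5096, 0.1158, 0.1089]
tool_rot: [0.671, 0.741, -0.0, -0.0]
ft_force: [-0.5, -0.5, -1.2]
gripper_width: -0.006
```

Run:
```python
from h import *
save(snapshot('scene'),'s11',(290,170,430,260),5);save(snapshot('wrist'),'w11',s=1.4)
q=np.load('case.npy');y=q[2]+np.pi/2
s=get_state(); print(s['tcp_pos'],s['ft_force'])
goto([*c2w(-.002,.107),.1095],y)
```

```text
[0.50950929 0.11624598 0.10889814] [-1.08411928  0.65739477 -0.4853887 ]
t 13.48 d [ 0.0004 -0.0005 -0.0006] a [-0.001  -0.0001 -0.0003] rows 0.0
```

View pics/s11.png

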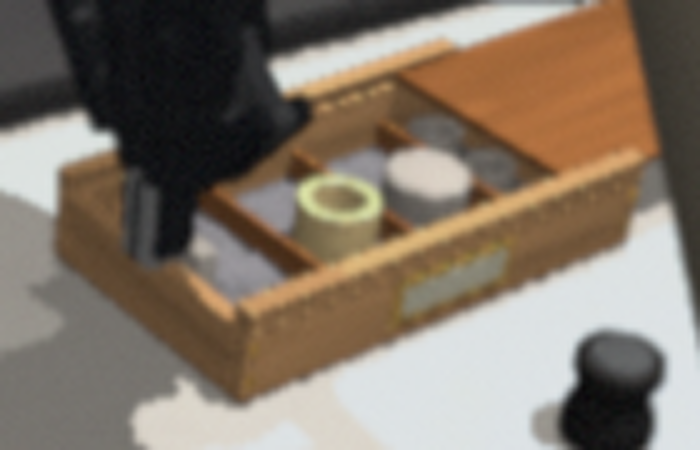

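View pics/w11.png

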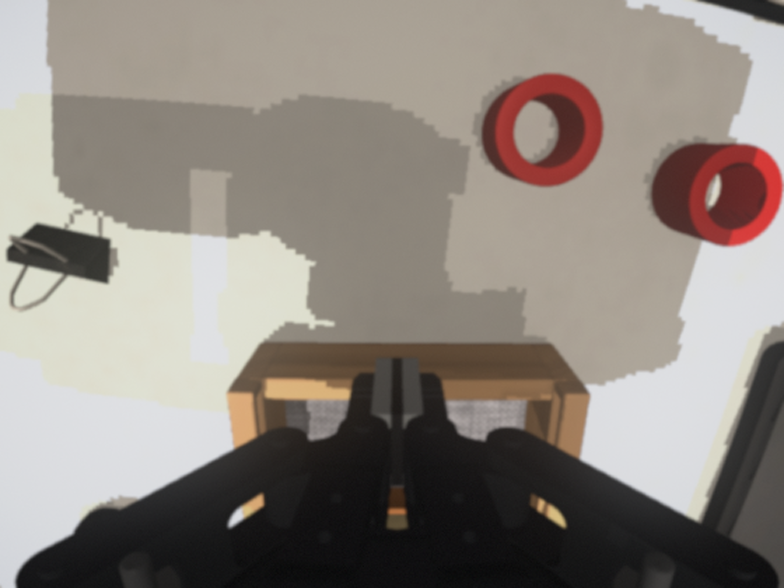

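The fingers are over the end wall without touching it and just short of the block. Pushing slowly now.

arm_command([
  {"ax":0,"ay":0,"az":0,"dx":-0.0015,"dy":0,"dz":0,"gripper":0},
  {"ax":0,"ay":0,"az":0,"dx":-0.003,"dy":0,"dz":0,"gripper":0},
  {"ax":0,"ay":0,"az":0,"dx":-0.0045,"dy":0,"dz":0,"gripper":0},
  {"ax":0,"ay":0,"az":0,"dx":-0.006,"dy":0,"dz":0,"gripper":0},
  {"ax":0,"ay":0,"az":0,"dx":-0.0075,"dy":0,"dz":0,"gripper":0},
  {"ax":0,"ay":0,"az":0,"dx":-0.009,"dy":0,"dz":0,"gripper":0},
  {"ax":0,"ay":0,"az":0,"dx":-0.0105,"dy":0,"dz":0,"gripper":0},
  {"ax":0,"ay":0,"az":0,"dx":-0.012,"dy":0,"dz":0,"gripper":0},
  {"ax":0,"ay":0,"az":0,"dx":-0.0135,"dy":0,"dz":0,"gripper":0},
  {"ax":0,"ay":0,"az":0,"dx":-0.015,"dy":0,"dz":0,"gripper":0},
  {"ax":0,"ay":0,"az":0,"dx":-0.0165,"dy":0,"dz":0,"gripper":0},
  {"ax":0,"ay":0,"az":0,"dx":-0.018,"dy":0,"dz":0,"gripper":0},
])

```text
time: 14.48
tcp_pos: [0.5113, 0.0983, 0.1089]
tool_rot: [0.671, 0.742, -0.0, -0.0]
ft_force: [-0.1, -0.1, -0.2]
gripper_width: 0.0
```

Run:
```python
from h import *
save(snapshot('scene'),'s12',(290,170,430,260),5)
s=get_state(); print(s['tcp_pos'],s['ft_force'])
```

```text
[0.51136046 0.098064   0.10887526] [-0.49099492 -1.12348267 -1.04766387]
```

View pics/s12.png

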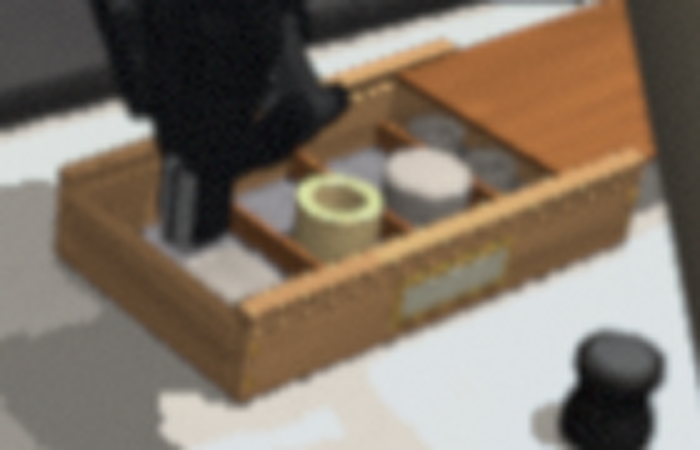

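The block now seems to lie flat. I'll rise and look from above.

arm_command([
  {"ax":0,"ay":0,"az":0,"dx":0,"dy":0,"dz":-0.03,"gripper":0},
  {"ax":0,"ay":0,"az":0,"dx":-0.02,"dy":0,"dz":-0.06,"gripper":0},
  {"ax":0,"ay":0,"az":0,"dx":-0.05,"dy":0,"dz":-0.08,"gripper":0},
  {"ax":0,"ay":0,"az":0,"dx":-0.08,"dy":0,"dz":-0.09,"gripper":0},
  {"ax":0,"ay":0,"az":0,"dx":-0.1,"dy":0,"dz":-0.09,"gripper":0.03},
  {"ax":0,"ay":0,"az":0,"dx":-0.1,"dy":0,"dz":-0.09,"gripper":0.04},
])

```text
time: 15.03
tcp_pos: [0.522, -0.0042, 0.1996]
tool_rot: [0.672, 0.74, -0.0, 0.001]
ft_force: [-0.8, 0.8, 0.5]
gripper_width: 0.274
```

Run:
```python
from h import *
C=cam('wrist');im=snapshot('wrist');save(im,'w13',s=1.4);save(snapshot('scene'),'s13',(290,170,430,260),5)
q=np.load('case.npy')
s=get_state(); print(s['tcp_pos'],s['qpos'][5])
goto([*c2w(0,-.2593),.16],q[2])
```

```text
[ 0.5211891  -0.00136314  0.19871921] -0.32848424247889874
t 15.13 d [-0.2477  0.0021  0.0386] a [-1.4000e-03  8.0000e-04  1.5693e+00] rows 12.6
```

View pics/w13.png

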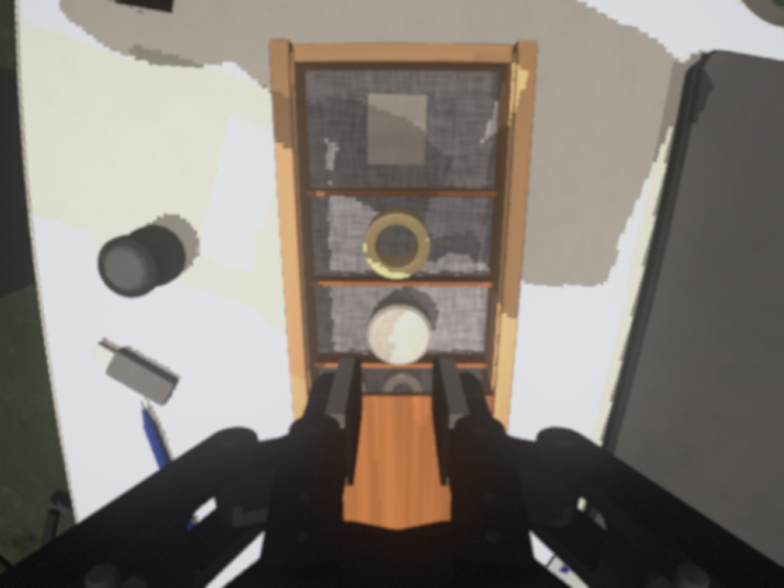

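View pics/s13.png

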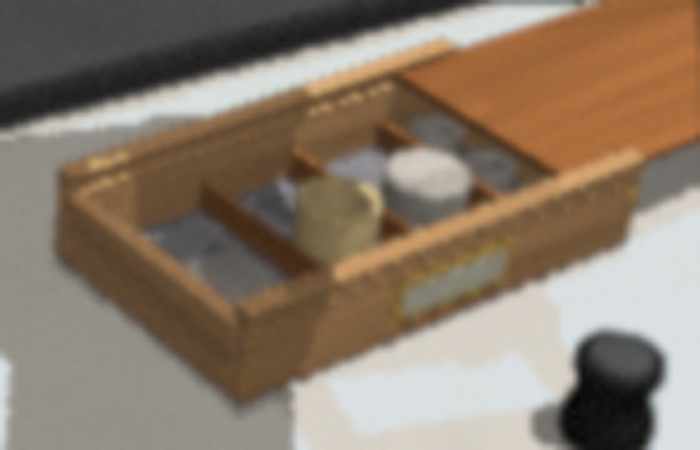

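The block lies flat, at (367–427, 93–165), wholly inside the gauge bay. Everything is now below the rim. Next, the lid grip.

arm_command([
  {"ax":0,"ay":0,"az":1.569,"dx":-0.248,"dy":0.002,"dz":0.0385,"gripper":0.05},
  {"ax":0,"ay":0,"az":1.569,"dx":-0.248,"dy":0.002,"dz":0.0385,"gripper":0.05},
  {"ax":0,"ay":0,"az":1.569,"dx":-0.248,"dy":0.002,"dz":0.0385,"gripper":0.05},
  {"ax":0,"ay":0,"az":1.569,"dx":-0.248,"dy":0.002,"dz":0.0385,"gripper":0.05},
  {"ax":0,"ay":0,"az":1.569,"dx":-0.248,"dy":0.002,"dz":0.0385,"gripper":0.05},
  {"ax":0,"ay":0,"az":1.569,"dx":-0.248,"dy":0.002,"dz":0.0385,"gripper":0.05},
  {"ax":0,"ay":0,"az":1.569,"dx":-0.248,"dy":0.002,"dz":0.0385,"gripper":0.05},
  {"ax":0,"ay":0,"az":1.569,"dx":-0.248,"dy":0.002,"dz":0.0385,"gripper":0.05},
  {"ax":0,"ay":0,"az":1.569,"dx":-0.248,"dy":0.002,"dz":0.0385,"gripper":0.05},
  {"ax":0,"ay":0,"az":1.569,"dx":-0.248,"dy":0.002,"dz":0.0385,"gripper":0.05},
  {"ax":0,"ay":0,"az":1.569,"dx":-0.248,"dy":0.002,"dz":0.0385,"gripper":0.05},
  {"ax":0,"ay":0,"az":1.569,"dx":-0.248,"dy":0.002,"dz":0.0385,"gripper":0.05},
  {"ax":0,"ay":0,"az":1.569,"dx":-0.248,"dy":0.002,"dz":0.0385,"gripper":0.05},
  {"ax":0,"ay":0,"az":1.569,"dx":-0.248,"dy":0.002,"dz":0.0385,"gripper":0.05},
  {"ax":0,"ay":0,"az":1.569,"dx":-0.248,"dy":0.002,"dz":0.0385,"gripper":0.05},
  {"ax":0,"ay":0,"az":1.569,"dx":-0.248,"dy":0.002,"dz":0.0385,"gripper":0.05},
])

```text
time: 16.47
tcp_pos: [0.5482, -0.2469, 0.1601]
tool_rot: [0.999, 0.052, -0.001, -0.0]
ft_force: [0.4, -0.1, 0.6]
gripper_width: 0.582
```

Run:
```python
from h import *
C=cam('wrist');im=snapshot('wrist');save(im,'w14',s=1.4)
q=np.load('case.npy')
s=get_state(); print(s['tcp_pos'],s['qpos'][5])
goto([*c2w(0,-.2593),.118],q[2])
print(proj(C,[[*c2w(x,y-.2593),.054] for x in (-.036,.036) for y in (-.007,.007)])*1.4)
```

```text
[ 0.54820979 -0.24709791  0.16019586] 0.8468653676794814
t 16.52 d [-0.0007  0.0005  0.0422] a [-0.0003  0.0013  0.0042] rows 1.0
[[411.19127893 417.81083274]
 [378.12069919 417.67544524]
 [413.84330913 250.95223259]
 [376.62905779 250.79700966]]
```

View pics/w14.png

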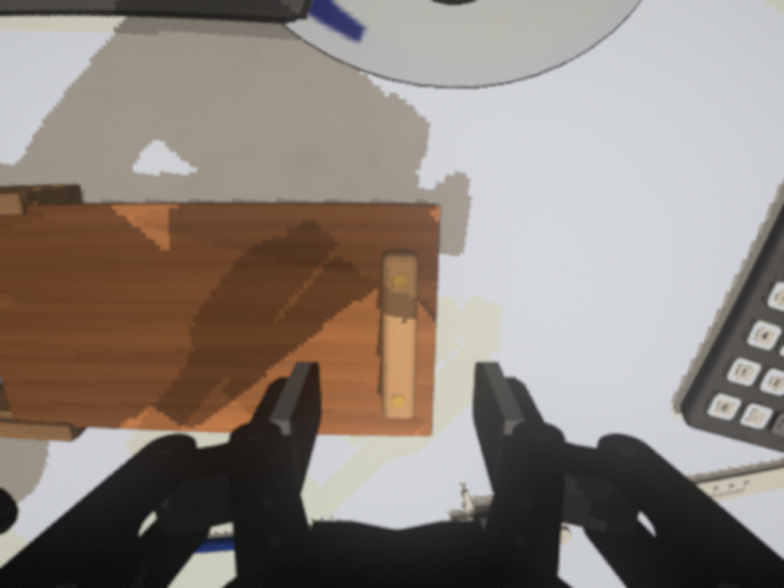

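arm_command([
  {"ax":0,"ay":0,"az":0.004,"dx":0,"dy":0.0025,"dz":0.025,"gripper":0.04},
  {"ax":0,"ay":0,"az":0.004,"dx":0,"dy":0.0025,"dz":0.04,"gripper":0.04},
  {"ax":0,"ay":0,"az":0.004,"dx":0,"dy":0.0025,"dz":0.0445,"gripper":0.04},
  {"ax":0,"ay":0,"az":0.004,"dx":0,"dy":0.0025,"dz":0.0445,"gripper":0.03},
  {"ax":0,"ay":0,"az":0.004,"dx":0,"dy":0.0025,"dz":0.0445,"gripper":0.018},
  {"ax":0,"ay":0,"az":0.004,"dx":0,"dy":0.0025,"dz":0.0445,"gripper":0.018},
  {"ax":0,"ay":0,"az":0.004,"dx":0,"dy":0.0025,"dz":0.0445,"gripper":0.018},
], squeeze=20)

```text
time: 17.1
tcp_pos: [0.5486, -0.2501, 0.1168]
tool_rot: [0.999, 0.049, 0.0, 0.0]
ft_force: [0.6, 1.6, 1.2]
gripper_width: 0.211
```

Run:
```python
from h import *
C=cam('wrist');im=snapshot('wrist');save(im,'w15',s=1.4)
q=np.load('case.npy')
s=get_state(); print(s['tcp_pos'],s['ft_force'],s['gripper_width']*.0854)
goto([*c2w(0,-.2612),.1155],q[2])
```

```text
[ 0.54853435 -0.25007954  0.11673003] [-1.15859751  2.22275882  0.52790301] 0.018153536028132345
t 17.15 d [-0.0007 -0.0006  0.0012] a [ 0.0007 -0.0001 -0.0021] rows 0.0
```

View pics/w15.png

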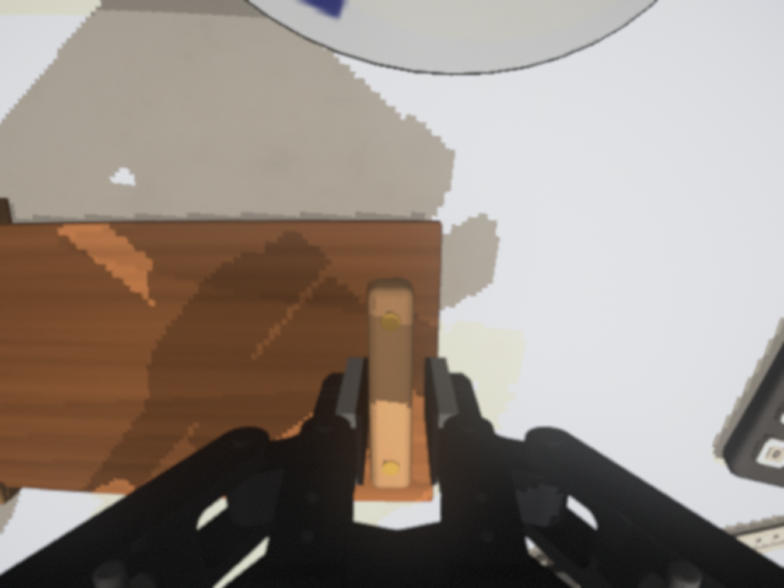

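The bar is between the jaws. Closing lightly.

arm_command([
  {"ax":0,"ay":0,"az":-0.002,"dx":0,"dy":0,"dz":0.001,"gripper":0.01},
  {"ax":0,"ay":0,"az":-0.002,"dx":0,"dy":0,"dz":0.001,"gripper":0.01},
  {"ax":0,"ay":0,"az":-0.002,"dx":0,"dy":0,"dz":0.001,"gripper":0.01},
  {"ax":0,"ay":0,"az":-0.002,"dx":0,"dy":0,"dz":0.001,"gripper":0.01},
], squeeze=20)

```text
time: 17.48
tcp_pos: [0.5484, -0.2485, 0.1167]
tool_rot: [0.999, 0.05, -0.0, -0.001]
ft_force: [-2.9, 10.8, 13.5]
gripper_width: 0.158
```

Run:
```python
from h import *
q=np.load('case.npy')
s=get_state(); print(s['tcp_pos'],s['ft_force'],s['gripper_width']*.0854)
R=np.array([[np.cos(q[2]),-np.sin(q[2])],[np.sin(q[2]),np.cos(q[2])]]);print(R.T@(s['tcp_pos'][:2]-q[:2]))
goto([*c2w(0,-.2),s['tcp_pos'][2]],q[2]);goto([*c2w(0,-.089),s['tcp_pos'][2]],q[2])
```

```text
[ 0.5484254  -0.24846745  0.11665003] [-2.90191576 10.75292184 13.52486841] 0.013484600299590492
[ 0.00078948 -0.26022138]
t 17.48 d [-0.0008 -0.0602  0.0001] a [-0.0023 -0.0001 -0.    ] rows 1.4
t 17.48 d [-0.0008 -0.1712  0.0004] a [-0.0023 -0.0001 -0.    ] rows 4.1
```

The z force of 13 N suggests the fingertips press on the lid, and the y force suggests the lid is pulled against its outer stop. I'll reopen, rise 2 mm, re-centre and grip again.

arm_command([
  {"ax":0,"ay":0,"az":0,"dx":0,"dy":-0.001,"dz":0,"gripper":0.02},
  {"ax":0,"ay":0,"az":0,"dx":0,"dy":-0.002,"dz":-0.0025,"gripper":0.02},
  {"ax":0,"ay":0,"az":0,"dx":0,"dy":-0.002,"dz":-0.0025,"gripper":0.02},
  {"ax":0,"ay":0,"az":0,"dx":0,"dy":-0.002,"dz":-0.0025,"gripper":0.01},
  {"ax":0,"ay":0,"az":0,"dx":0,"dy":-0.002,"dz":-0.0025,"gripper":0.01},
  {"ax":0,"ay":0,"az":0,"dx":0,"dy":-0.002,"dz":-0.0025,"gripper":0.01},
  {"ax":0,"ay":0,"az":0,"dx":0,"dy":-0.002,"dz":-0.0025,"gripper":0.01},
], squeeze=20)

```text
time: 18.07
tcp_pos: [0.5482, -0.2482, 0.1178]
tool_rot: [0.999, 0.05, -0.0, 0.0]
ft_force: [-1.0, 2.6, 4.6]
gripper_width: 0.155
```

Run:
```python
from h import *
q=np.load('case.npy')
s=get_state(); print(s['tcp_pos'],s['ft_force'],s['gripper_width']*.0854)
R=np.array([[np.cos(q[2]),-np.sin(q[2])],[np.sin(q[2]),np.cos(q[2])]]);print(R.T@(s['tcp_pos'][:2]-q[:2]))
goto([*c2w(0,-.2),s['tcp_pos'][2]],q[2]);goto([*c2w(0,-.089),s['tcp_pos'][2]],q[2])
```

```text
[ 0.54824728 -0.24816486  0.11783446] [-1.02872772  2.60420353  4.55120626] 0.013234598809736297
[ 0.00064249 -0.25990252]
t 18.07 d [-0.0007 -0.0599 -0.    ] a [ 0.0001  0.0004 -0.0005] rows 1.4
t 18.07 d [-0.0007 -0.1709 -0.    ] a [ 0.0001  0.0004 -0.0005] rows 4.1
```

Gripped with little residual force. Drawing the lid slowly, in stages.

arm_command([
  {"ax":0,"ay":0,"az":0,"dx":0,"dy":-0.003,"dz":0,"gripper":0.01},
  {"ax":0,"ay":0,"az":0,"dx":0,"dy":-0.006,"dz":0,"gripper":0.01},
  {"ax":0,"ay":0,"az":0,"dx":0,"dy":-0.009,"dz":0,"gripper":0.01},
  {"ax":0,"ay":0,"az":0,"dx":0,"dy":-0.012,"dz":0,"gripper":0.01},
  {"ax":0,"ay":0,"az":0,"dx":0,"dy":-0.015,"dz":0,"gripper":0.01},
  {"ax":0,"ay":0,"az":0,"dx":0,"dy":-0.018,"dz":0,"gripper":0.01},
  {"ax":0,"ay":0,"az":0,"dx":0,"dy":-0.021,"dz":0,"gripper":0.01},
  {"ax":0,"ay":0,"az":0,"dx":0,"dy":-0.024,"dz":0,"gripper":0.01},
  {"ax":0,"ay":0,"az":0,"dx":0,"dy":-0.027,"dz":0,"gripper":0.01},
  {"ax":0,"ay":0,"az":0,"dx":0,"dy":-0.03,"dz":0,"gripper":0.01},
])

```text
time: 18.9
tcp_pos: [0.5454, -0.2186, 0.1179]
tool_rot: [0.999, 0.05, 0.0, 0.001]
ft_force: [-0.1, -1.7, 5.0]
gripper_width: 0.157
```

arm_command([
  {"ax":0,"ay":0,"az":0,"dx":0,"dy":-0.004,"dz":0,"gripper":0.01},
  {"ax":0,"ay":0,"az":0,"dx":0,"dy":-0.008,"dz":0,"gripper":0.01},
  {"ax":0,"ay":0,"az":0,"dx":0,"dy":-0.012,"dz":0,"gripper":0.01},
  {"ax":0,"ay":0,"az":0,"dx":0,"dy":-0.016,"dz":0,"gripper":0.01},
  {"ax":0,"ay":0,"az":0,"dx":0,"dy":-0.02,"dz":0,"gripper":0.01},
  {"ax":0,"ay":0,"az":0,"dx":0,"dy":-0.024,"dz":0,"gripper":0.01},
  {"ax":0,"ay":0,"az":0,"dx":0,"dy":-0.028,"dz":0,"gripper":0.01},
  {"ax":0,"ay":0,"az":0,"dx":0,"dy":-0.032,"dz":0,"gripper":0.01},
  {"ax":0,"ay":0,"az":0,"dx":0,"dy":-0.036,"dz":0,"gripper":0.01},
  {"ax":0,"ay":0,"az":0,"dx":0,"dy":-0.04,"dz":0,"gripper":0.01},
  {"ax":0,"ay":0,"az":0,"dx":0,"dy":-0.044,"dz":0,"gripper":0.01},
  {"ax":0,"ay":0,"az":0,"dx":0,"dy":-0.048,"dz":0,"gripper":0.01},
  {"ax":0,"ay":0,"az":0,"dx":0,"dy":-0.052,"dz":0,"gripper":0.01},
  {"ax":0,"ay":0,"az":0,"dx":0,"dy":-0.056,"dz":0,"gripper":0.01},
  {"ax":0,"ay":0,"az":0,"dx":0,"dy":-0.06,"dz":0,"gripper":0.01},
])

```text
time: 20.15
tcp_pos: [0.5397, -0.1587, 0.1179]
tool_rot: [0.999, 0.05, 0.001, 0.001]
ft_force: [2.5, -1.4, 5.4]
gripper_width: 0.148
```

Run:
```python
from h import *
q=np.load('case.npy')
s=get_state(); print(s['tcp_pos'],s['ft_force'],s['gripper_width']*.0854)
R=np.array([[np.cos(q[2]),-np.sin(q[2])],[np.sin(q[2]),np.cos(q[2])]]);print(R.T@(s['tcp_pos'][:2]-q[:2]))
save(snapshot('scene'),'s16',(290,150,450,260),5)
```

```text
[ 0.5396825  -0.15869136  0.11785712] [ 2.54756037 -1.35864938  5.37081539] 0.012602557734297646
[ 0.00105888 -0.17002098]
```

View pics/s16.png

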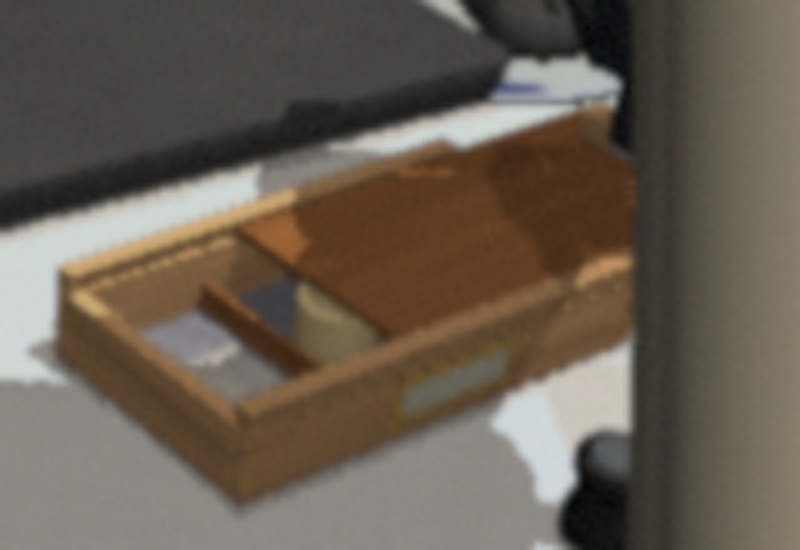

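The lid glides freely over the knob and half the bushing with about 1.5 N along the travel. Continuing.

arm_command([
  {"ax":0,"ay":0,"az":0,"dx":0,"dy":-0.004,"dz":0,"gripper":0.01},
  {"ax":0,"ay":0,"az":0,"dx":0,"dy":-0.008,"dz":0,"gripper":0.01},
  {"ax":0,"ay":0,"az":0,"dx":0,"dy":-0.012,"dz":0,"gripper":0.01},
  {"ax":0,"ay":0,"az":0,"dx":0,"dy":-0.016,"dz":0,"gripper":0.01},
  {"ax":0,"ay":0,"az":0,"dx":0,"dy":-0.02,"dz":0,"gripper":0.01},
  {"ax":0,"ay":0,"az":0,"dx":0,"dy":-0.024,"dz":0,"gripper":0.01},
  {"ax":0,"ay":0,"az":0,"dx":0,"dy":-0.028,"dz":0,"gripper":0.01},
  {"ax":0,"ay":0,"az":0,"dx":0,"dy":-0.032,"dz":0,"gripper":0.01},
  {"ax":0,"ay":0,"az":0,"dx":0,"dy":-0.036,"dz":0,"gripper":0.01},
  {"ax":0,"ay":0,"az":0,"dx":0,"dy":-0.04,"dz":0,"gripper":0.01},
  {"ax":0,"ay":0,"az":0,"dx":0,"dy":-0.044,"dz":0,"gripper":0.01},
  {"ax":0,"ay":0,"az":0,"dx":0,"dy":-0.048,"dz":0,"gripper":0.01},
  {"ax":0,"ay":0,"az":0,"dx":0,"dy":-0.052,"dz":0,"gripper":0.01},
  {"ax":0,"ay":0,"az":0,"dx":0,"dy":-0.056,"dz":0,"gripper":0.01},
  {"ax":0,"ay":0,"az":0,"dx":0,"dy":-0.06,"dz":0,"gripper":0.01},
  {"ax":0,"ay":0,"az":0,"dx":0,"dy":-0.064,"dz":0,"gripper":0.01},
  {"ax":0,"ay":0,"az":0,"dx":0,"dy":-0.068,"dz":0,"gripper":0.01},
  {"ax":0,"ay":0,"az":0,"dx":0,"dy":-0.072,"dz":0,"gripper":0.01},
])

```text
time: 21.7
tcp_pos: [0.5328, -0.0869, 0.1178]
tool_rot: [0.999, 0.05, 0.001, 0.001]
ft_force: [3.9, -1.3, 4.8]
gripper_width: 0.152
```

arm_command([
  {"ax":0,"ay":0,"az":0,"dx":0,"dy":-0.002,"dz":0,"gripper":0.01},
  {"ax":0,"ay":0,"az":0,"dx":0,"dy":-0.004,"dz":0,"gripper":0.01},
  {"ax":0,"ay":0,"az":0,"dx":0,"dy":-0.005,"dz":0,"gripper":0.01},
  {"ax":0,"ay":0,"az":0,"dx":0,"dy":-0.006,"dz":0,"gripper":0.01},
  {"ax":0,"ay":0,"az":0,"dx":0,"dy":-0.007,"dz":0,"gripper":0.01},
  {"ax":0,"ay":0,"az":0,"dx":0,"dy":-0.008,"dz":0,"gripper":0.01},
  {"ax":0,"ay":0,"az":0,"dx":0,"dy":-0.008,"dz":0,"gripper":0.01},
])

```text
time: 22.28
tcp_pos: [0.532, -0.079, 0.1178]
tool_rot: [0.999, 0.05, 0.001, 0.0]
ft_force: [5.9, 0.2, 6.8]
gripper_width: 0.155
```

arm_command([
  {"ax":0,"ay":0,"az":0,"dx":0,"dy":-0.0005,"dz":0,"gripper":0.01},
  {"ax":0,"ay":0,"az":0,"dx":0,"dy":-0.001,"dz":0,"gripper":0.01},
  {"ax":0,"ay":0,"az":0,"dx":0,"dy":-0.0015,"dz":0,"gripper":0.01},
  {"ax":0,"ay":0,"az":0,"dx":0,"dy":-0.002,"dz":0,"gripper":0.01},
])

```text
time: 22.62
tcp_pos: [0.5318, -0.0772, 0.1178]
tool_rot: [0.999, 0.05, 0.001, 0.001]
ft_force: [4.6, -1.3, 4.7]
gripper_width: 0.155
```

Run:
```python
from h import *
q=np.load('case.npy')
s=get_state(); print(s['tcp_pos'],s['ft_force'],s['gripper_width']*.0854)
R=np.array([[np.cos(q[2]),-np.sin(q[2])],[np.sin(q[2]),np.cos(q[2])]]);print(R.T@(s['tcp_pos'][:2]-q[:2]))
```

```text
[ 0.53184922 -0.07716128  0.11783984] [ 4.56980727 -1.25587444  4.73300712] 0.013199422295350859
[ 0.00140959 -0.08811622]
```

arm_command([
  {"ax":0,"ay":0,"az":0,"dx":0,"dy":-0.0005,"dz":0,"gripper":0.01},
  {"ax":0,"ay":0,"az":0,"dx":0,"dy":-0.001,"dz":0,"gripper":0.01},
  {"ax":0,"ay":0,"az":0,"dx":0,"dy":-0.001,"dz":0,"gripper":0.01},
])

```text
time: 22.87
tcp_pos: [0.5318, -0.0767, 0.1179]
tool_rot: [0.999, 0.05, 0.001, 0.001]
ft_force: [4.3, -4.3, 4.6]
gripper_width: 0.158
```

arm_command([
  {"ax":0,"ay":0,"az":0,"dx":0,"dy":-0.0005,"dz":0,"gripper":0.01},
  {"ax":0,"ay":0,"az":0,"dx":0,"dy":-0.001,"dz":0,"gripper":0.01},
  {"ax":0,"ay":0,"az":0,"dx":0,"dy":-0.001,"dz":0,"gripper":0.01},
])

```text
time: 23.12
tcp_pos: [0.5318, -0.0765, 0.1179]
tool_rot: [0.999, 0.05, 0.001, 0.002]
ft_force: [4.3, -9.5, 3.4]
gripper_width: 0.156
```

The lid hit its stop: force rose to 9.5 N with only 0.2 mm of motion. Releasing and rising clear.

arm_command([
  {"ax":0,"ay":0,"az":0,"dx":0,"dy":0.001,"dz":0,"gripper":0.035},
  {"ax":0,"ay":0,"az":0,"dx":0,"dy":0.001,"dz":0,"gripper":0.035},
  {"ax":0,"ay":0,"az":0,"dx":0,"dy":0.001,"dz":0,"gripper":0.035},
  {"ax":0,"ay":0,"az":0,"dx":0,"dy":0.001,"dz":0,"gripper":0.035},
  {"ax":0,"ay":0,"az":0,"dx":0,"dy":0.001,"dz":-0.02,"gripper":0.035},
  {"ax":0,"ay":0,"az":0,"dx":0,"dy":0.001,"dz":-0.05,"gripper":0.035},
  {"ax":0,"ay":0,"az":0,"dx":-0.03,"dy":0.04,"dz":-0.09,"gripper":0.035},
  {"ax":0,"ay":0,"az":0,"dx":-0.06,"dy":0.08,"dz":-0.13,"gripper":0.035},
  {"ax":0,"ay":0,"az":0,"dx":-0.1,"dy":0.12,"dz":-0.16,"gripper":0.035},
  {"ax":0,"ay":0,"az":0,"dx":-0.12,"dy":0.16,"dz":-0.18,"gripper":0.035},
  {"ax":0,"ay":0,"az":0,"dx":-0.12,"dy":0.2,"dz":-0.18,"gripper":0.035},
  {"ax":0,"ay":0,"az":0,"dx":-0.12,"dy":0.24,"dz":-0.18,"gripper":0.035},
  {"ax":0,"ay":0,"az":0,"dx":-0.12,"dy":0.24,"dz":-0.18,"gripper":0.035},
  {"ax":0,"ay":0,"az":0,"dx":-0.12,"dy":0.24,"dz":-0.18,"gripper":0.035},
])

```text
time: 24.28
tcp_pos: [0.4343, -0.3298, 0.2983]
tool_rot: [0.999, 0.048, -0.0, 0.001]
ft_force: [-0.3, 0.5, 0.1]
gripper_width: 0.407
```

Run:
```python
from h import *
im=snapshot('top'); save(im,'t17',s=1.4); save(im,'t17c',(280,170,440,270),5); save(snapshot('scene'),'s17',s=1.4)
print(get_state()['ft_force'],get_state()['tcp_pos'])
```

```text
[-0.12799504  0.44196562 -0.27543521] [ 0.43473323 -0.3281654   0.29733194]
```

View pics/t17.png

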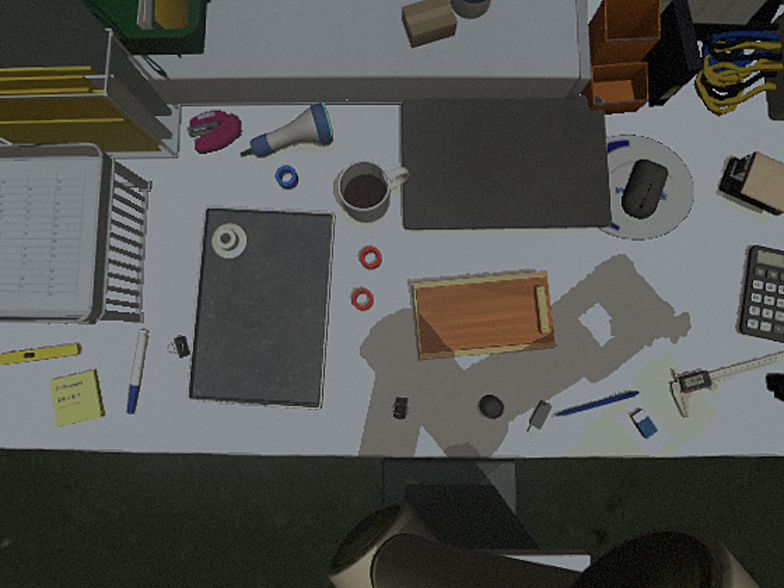

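View pics/t17c.png

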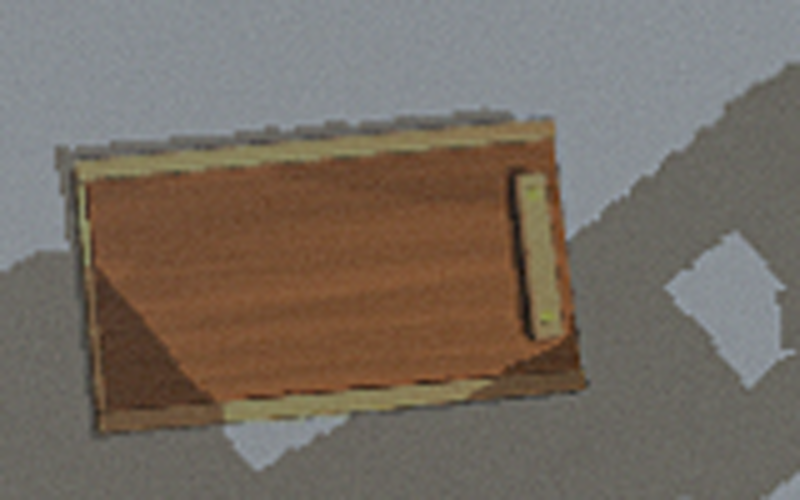

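View pics/s17.png

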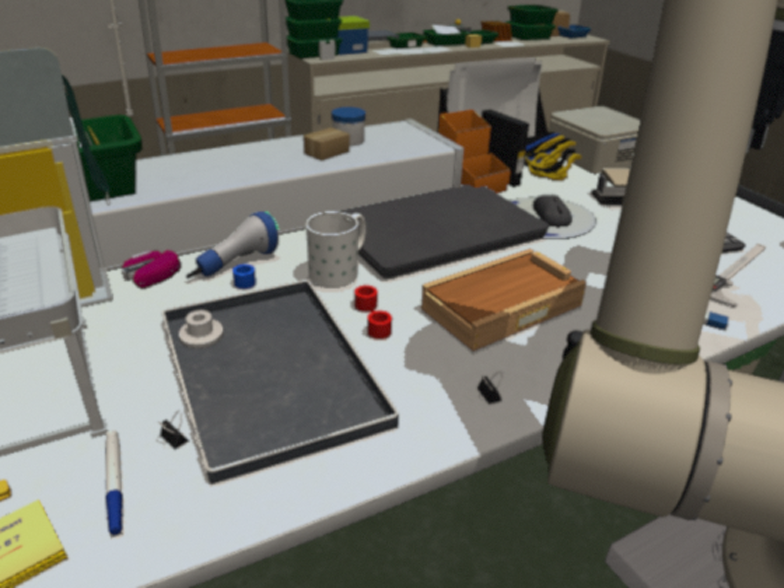

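Run:
```python
from h import *
C=cam('top'); q=np.load('case.npy'); R=np.array([[np.cos(q[2]),-np.sin(q[2])],[np.sin(q[2]),np.cos(q[2])]])
for uv,z in [((518,174),.054),((546,172),.054),((534,338),.054),((562,336),.054),((92,260),.039)]:
    P=ray(C,(280+(uv[0]+.5)/5-.5,170+(uv[1]+.5)/5-.5),z); print((R.T@(P[:2]-q[:2])).round(4))
```

```text
[ 0.0361 -0.0835]
[ 0.0358 -0.0956]
[-0.0341 -0.0817]
[-0.0345 -0.0937]
[0.0177 0.1012]
```

```bash
python3 -c "
from h import *
print(close_job())"
```

```text
the job is handed in; nothing more can be done
None
```

The case is packed with the lid fully home, and the job was handed in at about 24 s of robot time.

- **Parts:** The brass bushing stands in the middle bay and the steel knob in the third. Each was set down gently, with about 15 N of contact force. I tipped the gauge block over slowly, and the wrist picture showed it lying flat inside its bay.
- **Lid:** I drew it by its grip bar at about 36–48 mm/s, with 1–2 N along its travel and no catch on any part. At the end stop the force rose to 9.5 N with only 0.2 mm of movement.
- **Last checks:** In the final top picture, the grip bar sits at about y = -88.6 mm in the case, against -89 mm when shut. Nothing else on the desk or in the tray appears to have moved. The gripper is clear and the wrist force is near zero.
- **What disagreed:** My first grip on the lid bar pressed about 13 N down on the lid and 11 N against its outer stop. I reopened, rose about 2 mm and gripped again. About 5 N upward and up to 6 N sideways force remained on the wrist while it slid, and the lid still moved freely.

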